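Tip, turn and rack the filter discs

ROBOT

A 6-joint arm with a two-finger parallel gripper is mounted at the origin on the work surface. World frame = base frame: x ahead of the robot, y to its left, z up, the work surface at z = 0. Lengths are in mm, angles in rad, forces in N, time in s.
With the tool pointing down it reaches from about 250 to 800 mm from the base axis. Payload 8.5 kg.
Tool frame: the origin (TCP) lies between the finger pads; the fingertips stand 8 mm ahead of it and the grasp point (between the pads) lies 11 mm behind it (robot.tip_extent is the distance from the TCP to the fingertips, in mm); y points along the fingers, z is the direction in which the jaws open and shut, and the axes are right-handed (so a half turn about y gives the same grasp; the last joint's range is limited). The gripper opens to 85 mm and grips with 20 to 120 N. Pads are 22 mm wide; open, the fingers measure 114 mm over their backs; the gripper's body (76 mm by 85 mm) begins 54 mm behind the grasp point. The pads swing forward as they close: fully open they stand 13 mm farther back than shut.
Start: joints at [-1.107, 0.238, -0.013, 1.319, 0, 1.571], TCP at [234.838, -469.501, 239.276] pointing down, gripper open.
Joint ranges: [-2.66, 2.66], [-1.03, 1.9], [-1.14, 1.46], [-1.82, 2.27], [-1.45, 1.34], [-3.14, 3.14]. Speed limits (rad/s): [2.22, 2.22, 2.79, 3.14, 3.14, 3.14].

INTERFACE

Orientations are given as a rotation vector (axis times angle).
In Python, from cell import robot, imaging gives the robot as it stands.
- The arm moves only by the tool carry_out, never from a script. Its argument "series" is a list of rows, each an object of numbers: "x", "y", "z": the shift along the tool's x, y, z in mm; "rx", "ry", "rz": the turn, a rotation vector about the tool's x, y, z in degrees; "claw": the opening in per cent of the stroke, from 0 (shut) to 100 (fully open). In form: [{"x": .., "y": .., "z": .., "rx": .., "ry": .., "rz": .., "claw": ..}, ...]. A call has 1 to 12 rows; each row shifts and turns the commanded pose from where the row before left it, along the tool's axes as they then stand; what a row does not reach is not made up. A row lasts 1/10 s, in which the tool goes at most 50 mm and 8.59 degrees, less where a joint would pass 70% of its speed; a pose out of reach is approached as far as the arm can. A call is refused whole if a number of a shift passes 50 or a number of a turn 8.59, either way. A call with a gripper value outside its range is refused whole. The fingers move at their own pace and stop on an object; "force" is the grip in N (left out, the last holds). Time passes only in rows, so rows that do not move let the fingers close. It gives the time, the measured TCP pose, the force and the opening at its end, in the units of the state.
- robot.read_state(): the state, without advancing time (a new reading comes with each control period).
- imaging.snapshot(name): name is "side" or "top"; returns a dict with "img" (384x512x3 uint8, blue, green, red), "depth" (384x512 float32, mm along the optical axis (not along the pixel's ray), 0 where there is no reading), "vertical_fov" (degrees; the focal length in pixels is half the picture's height over the tangent of half this angle, whatever the lens; pixels are square), "cx", "cy" (the principal point, pixels), "R" (3x3) and "t" (3): a world point X has camera coordinates R X + t. Camera axes: x right, y down, z forward; pixel columns grow to the right and rows downward; lengths in mm; the calibration is good to about 2 mm. A picture is of the moment at which its call begins.
- robot.finish_job(): hands the job in, once; it reports no verdict.
The state is a dict: "clock": time; "joints": joint angles; "qd": joint speeds; "joint_efforts": joint torques, N m; "ee_pos": TCP position; "ee_rot": TCP orientation; "contact_force": force on the tool from outside, world axes, zero at the start; "moment": the same for the moment, N m; "finger_gap": opening from 0.0 (shut) to 1.0 (fully open).
Only numpy, scipy, OpenCV 4.12 (cv2) and the standard library are available. Lean on these libraries where they do the work, as an engineer would, in place of code of your own. Each camera call takes 0.05 s, during which the arm holds its last target.

TASK

Stand every large filter disc that is in the grey storage block on edge in the white wash rack, one to a slot and right down in it, each with its black-gasket face looking towards the rack's wire-handle end (some discs lie in the block gasket down). The discs lie flush in their pockets: press one down on its far side, over the deep well, to tip its near edge up and take it by that edge. Leave the one smaller disc in the block, knock over none of the containers, and when all the large discs are racked throw the rinser's lever fully over to the other side.

Things in the scene. Friction and masses are not known exactly. Their poses are not given: they have to be found in the camera images.
- block: Grey fixed storage block of slick plastic, 90 (x) x 395 (y) x 48 mm high, origin mid-underside, z up, x away from the robot. Five equal pockets in a row along y, centres at x = 0, y = -156, -78, 0, 78, 156 mm, each 73 x 73 mm with 5 mm walls between. One disc lies flat in each (one pocket may be empty), flush with the rim 48 mm above the table.
- block_ridge (a point): On the block's x = +3 mm, y = 0, 40 mm above the table: the far edge of the flat ridge (block x from -17 to +3 mm, top 40 mm above the table) that crosses every pocket and carries the discs. On the robot's side of the ridge (x -36.5 to -17 mm) is a trench, floor 24 mm above the table.
- block_well (a point): In the block at x = +22 mm, y = 0, level with the rim: in every pocket x from +3 to +36.5 mm is a deep well, floor 6 mm above the table. A large disc pressed down here (x about 20 mm) tips about the ridge's far edge, slides down the well's far wall and stays leaning at about 50 degrees, its near edge about 20 mm above the ridge.
- discA_c (a point): Centre of a large steel filter disc, 70 mm in diameter, 8 mm thick, about 0.12 kg. Its z axis is the disc's axis and points out of the gasket face (broad black rubber ring); the other face is bare steel with a ring of drilled holes. May be absent.
- discB_c (a point): Centre of another large filter disc, the same as discA: 70 mm in diameter, 8 mm thick, z out of the gasket face. May be absent.
- discC_c (a point): Centre of another large filter disc, the same as discA: 70 mm in diameter, 8 mm thick, z out of the gasket face. May be absent.
- discD_c (a point): Centre of another large filter disc, the same as discA: 70 mm in diameter, 8 mm thick, z out of the gasket face. May be absent.
- small_c (a point): Centre of the one smaller look-alike disc, 56 mm in diameter, 8 mm thick, also lying in a pocket of the block; it stays there.
- rack: White wash rack, loose on the table (1.2 kg), 181 (x) x 96 (y) mm, origin mid-underside, z up, +x to its wire-handle end. Four slots at x = -54, -18, 18, 54 mm, each 15 mm wide in x, 76 mm long in y, floor 6 mm and side walls 40 mm above the table (end walls 30). A seated disc has its centre 41 mm above the table, near y = 0, its axis along the rack's x, leaning up to 10 degrees.
- rack_handle (a point): Middle of the top bar of the rack's steel wire handle, 72 mm above the table, at the rack's x = +84 mm; the handle is 80 mm wide.
- switch (a joint): Angle of the rinser's lever, rad: 0 = leaning towards its base's -x (about 29 degrees off upright), 1.0 = fully over towards its +x; it stays where it is left (stiff with friction, about 1 N at the tip).
- switch_base: White fixed base of the lever, 70 x 50 x 25 mm, origin at the middle of its underside; the lever swings in its x-z plane about an axis 22 mm up; on = lever towards +x.
- switch_tip (a point): Centre of the lever's black ball, 26 mm in diameter, 80 mm from the hinge axis.
- flask: Amber glass jar standing on the table, 52 mm in diameter, 100 mm high; bystander.
- beaker: Clear beaker standing on the table, 64 mm in diameter, 75 mm high; bystander.
- vial: White capped jar standing on the table, 48 mm in diameter, 75 mm high; bystander.
Mind the look-alikes: they are no part of the job. What is shaped like the rack but blue is not meant.

How it is judged:
By the outcome, as a careful person would: the job done as asked, in the order asked, and still so for the second after the job is handed in, with the robot touching nothing.
Of discA, discB, discC, discD only 3 to 4 are there at a start; the rules pass over those that are not, and their reading is None.
At some moment in a run one of rack, discA, discB, discC, discD may be knocked a few centimetres aside while the robot is not near it.
Once in a run the grip may slacken for a moment while it holds something.
It also fails if it takes over 210 s, if anything falls off the work surface, if the arm or the gripper's body presses on something with over 40 N, if the wrist force passes 120 N, or if a joint passes its speed limit or range.

## Working session

There is one attempt and no reset: what is moved stays moved. The work goes in short steps, Python scripts to look and compute and a tool call to move; the robot and the scene stay as the last step left them, time stands still between calls to the robot, and variables do not carry over. Pictures are saved under pics/ and viewed, and the job is handed in when it is done.

Besides the shell and the picture viewer there is one more tool, called as a command line: name --argument value ..., lists and objects as JSON in quotes. carry_out: Moves the arm, as the interface text tells. Its arguments: {"type":"object","properties":{"series":{"type":"array","items":{"type":"object","properties":{"x":{"type":"number"},"y":{"type":"number"},"z":{"type":"number"},"rx":{"type":"number"},"ry":{"type":"number"},"rz":{"type":"number"},"claw":{"type":"number"}}}},"force":{"type":"number"}},"required":["series"]}

```bash
ls; mkdir -p pics
cat > h.py <<'E'
import numpy as np, cv2
from scipy.spatial.transform import Rotation as Rn
from cell import robot, imaging
def snap(n,save=None):
    s=imaging.snapshot(n)
    if save: cv2.imwrite('pics/'+save+'.png',s['img']); np.savez('pics/'+save+'.npz',**s)
    return s
def load(n): return dict(np.load('pics/'+n+'.npz'))
def f(s): return s['img'].shape[0]/2/np.tan(np.radians(float(s['vertical_fov']))/2)
def px2w(s,u,v,z=None,d=None):
    r=np.array([(u-float(s['cx']))/f(s),(v-float(s['cy']))/f(s),1.]); R=s['R'];t=s['t']
    c=-R.T@t; w=R.T@r
    if z is not None: return c+w*(z-c[2])/w[2]
    if d is None:
        d=s['depth'][int(round(v)),int(round(u))]
    return c+w*d
def w2px(s,X):
    c=s['R']@np.array(X,float)+s['t']; return np.array([c[0]/c[2]*f(s)+float(s['cx']),c[1]/c[2]*f(s)+float(s['cy'])])
def cloud(s):
    h,w=s['depth'].shape; v,u=np.mgrid[:h,:w]
    d=s['depth']; P=np.stack([(u-float(s['cx']))/f(s)*d,(v-float(s['cy']))/f(s)*d,d],-1)
    return (P-s['t'])@s['R']
def crop(s,u0,v0,u1,v1,k,name):
    cv2.imwrite('pics/'+name+'.png',cv2.resize(s['img'][v0:v1,u0:u1],None,fx=k,fy=k,interpolation=cv2.INTER_CUBIC))
def st():
    s=robot.read_state(); print({k:np.round(v,3).tolist() for k,v in s.items()}); return s
E
python3 - <<'E'
from h import *
print([a for a in dir(robot) if a[0]!='_'],[a for a in dir(imaging) if a[0]!='_'])
for n in ('top','side'):
    s=snap(n,n+'0'); print(n,s['vertical_fov'],s['cx'],s['cy'],(-s['R'].T@s['t']).round(),s['R'].round(3).tolist())
s=st()
print(Rn.from_rotvec(s['ee_rot']).as_matrix().round(3))
E
```

```text
pics
['IKError', 'finish_job', 'read_state', 'tip_extent'] ['snapshot']
top 50.14260519873537 246.8410111161239 183.53540729983268 [ 273.   61. 1194.] [[-0.002, -1.0, -0.006], [-0.99, 0.003, -0.143], [0.143, 0.006, -0.99]]
side 51.47340007728157 262.60102279200424 189.76833729824543 [330. 926. 725.] [[-0.993, -0.122, 0.009], [-0.078, 0.577, -0.813], [0.094, -0.808, -0.582]]
{'clock': 0.1, 'joints': [-1.107, 0.239, -0.014, 1.319, -0.0, 1.571], 'qd': [-0.001, -0.0, 0.002, -0.001, 0.002, -0.0], 'joint_efforts': [-0.001, -53.972, 34.7, 0.013, -0.0, 0.0], 'ee_pos': [234.692, -469.208, 238.736], 'ee_rot': [-0.464, 1.965, -1.962], 'contact_force': [0.34, 0.474, 0.472], 'moment': [-0.037, -0.038, -0.031], 'finger_gap': 1.0}
[[-0.894 -0.001  0.447]
 [-0.447  0.001 -0.894]
 [ 0.    -1.    -0.001]]
```

View images.

View pics/top0.png

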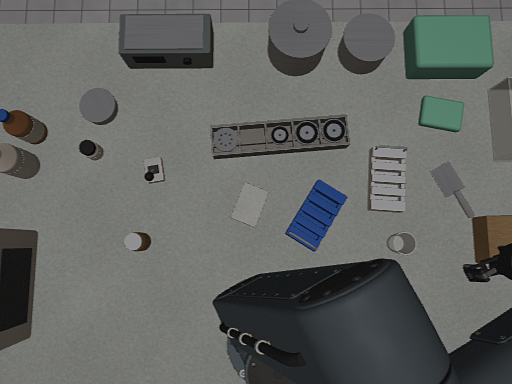

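View pics/side0.png

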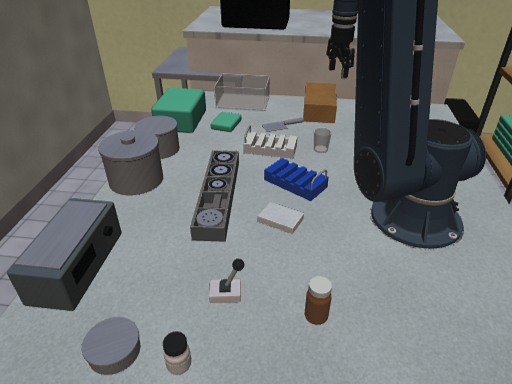

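Run:
```python
from h import *
s=load('top0'); print(list(s.keys()))
crop(s,200,105,360,165,5,'c_block')
crop(s,360,135,420,220,7,'c_rack')
crop(s,130,145,180,195,8,'c_sw')
t=load('side0')
crop(t,185,140,250,245,5,'c_blocks'); crop(t,235,120,335,200,7,'c_racks'); crop(t,200,250,260,310,8,'c_sws')
```

```text
['img', 'depth', 'vertical_fov', 'cx', 'cy', 'R', 't']
```

View pics/c_block.png

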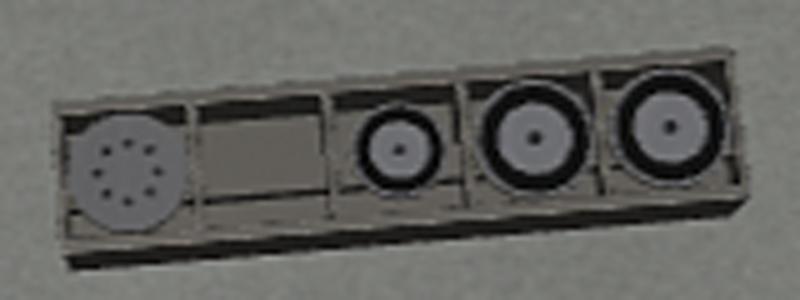

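View pics/c_rack.png

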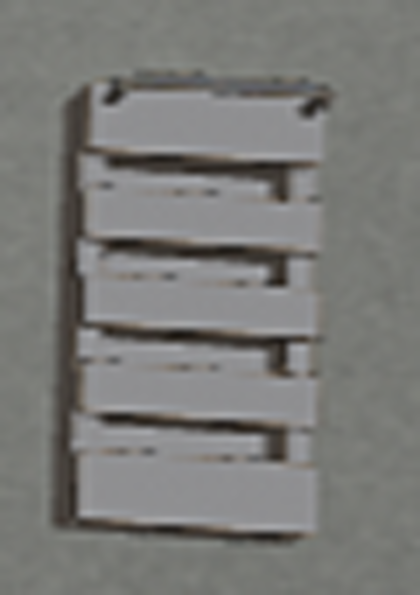

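View pics/c_sw.png

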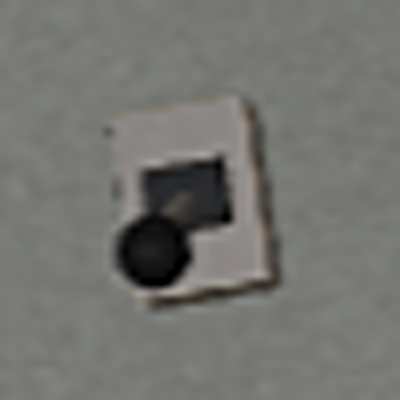

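View pics/c_blocks.png

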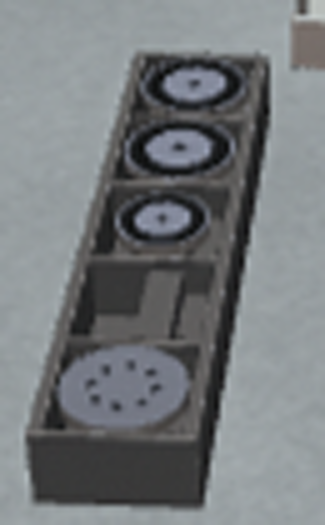

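View pics/c_racks.png

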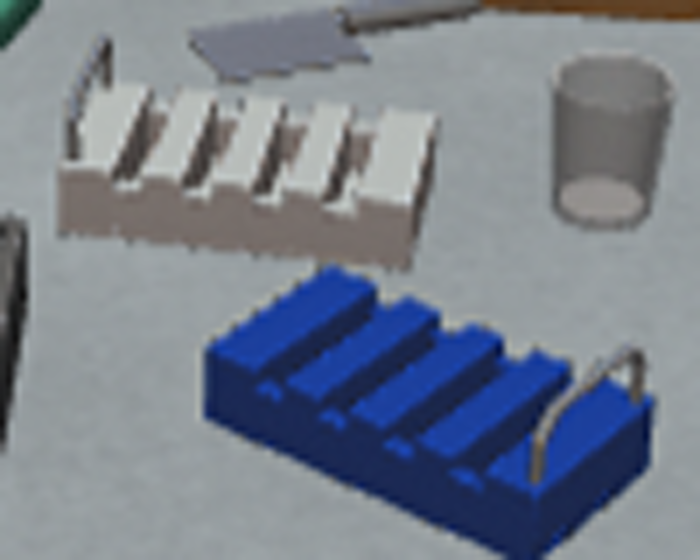

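View pics/c_sws.png

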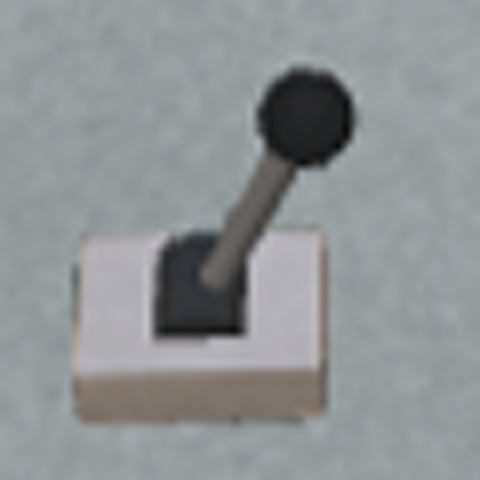

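Run:
```python
from h import *
for n in ('top0','side0'):
    s=load(n); C=cloud(s); ok=s['depth']>0
    print(n,'table z', np.round(np.percentile(C[...,2][ok&(abs(C[...,2])<15)],[5,25,50,75,95]),1), (~ok).mean())
    # block top points
    m=ok&(abs(C[...,2]-48)<6)
    def reg(x0,x1,y0,y1): return (C[...,0]>x0)&(C[...,0]<x1)&(C[...,1]>y0)&(C[...,1]<y1)
    for nm,uv in dict(block=(280,125) if n=='top0' else (215,190),rack=(389,180) if n=='top0' else (270,143)).items():
        print(nm,px2w(s,*uv).round(1))
s=load('top0');t=load('side0')
# block rim corners read from crops, at z=48
for uv in [(210.5,125.5),(346.7,115),(349.6,144.5),(213,154)]: print('top blk',px2w(s,*uv,z=48).round(1))
for uv in [(185+135/5,140+55/5),(185+268/5,140+58/5),(185+208/5,140+435/5),(185+28/5,140+432/5)]: print('side blk',px2w(t,*uv,z=48).round(1))
```

```text
top0 table z [-4.1 -1.8 -0.2  1.5  4.3] 0.0041351318359375
block [617.3 -31.2  16.3]
rack [ 448.2 -336.4   40.1]
side0 table z [-1.7 -0.2  0.8  1.8  4.5] 0.0042877197265625
block [578.1   0.7  44. ]
rack [ 449.3 -309.6   40.3]
top blk [607.2 171.4  48. ]
top blk [ 637.1 -221.6   48. ]
top blk [ 549.9 -226.6   48. ]
top blk [523.4 163.4  48. ]
side blk [ 635.9 -213.7   48. ]
side blk [ 546.4 -222.    48. ]
side blk [511.3 162.7  48. ]
side blk [603.8 172.6  48. ]
```

Run:
```python
from h import *
s=load('top0');t=load('side0')
A=[]
for (u,v) in [(205,110),(325,110)]: A.append(cv2.resize(s['img'][v:v+50,u:u+35],None,fx=11,fy=11,interpolation=cv2.INTER_CUBIC))
cv2.imwrite('pics/d1.png',np.hstack(A))
A=[]
for (u,v) in [(185,205),(200,143)]: A.append(cv2.resize(t['img'][v:v+45,u:u+45],None,fx=8,fy=8,interpolation=cv2.INTER_CUBIC))
cv2.imwrite('pics/d2.png',np.hstack(A))
```

```text
(no output)
```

View pics/d1.png

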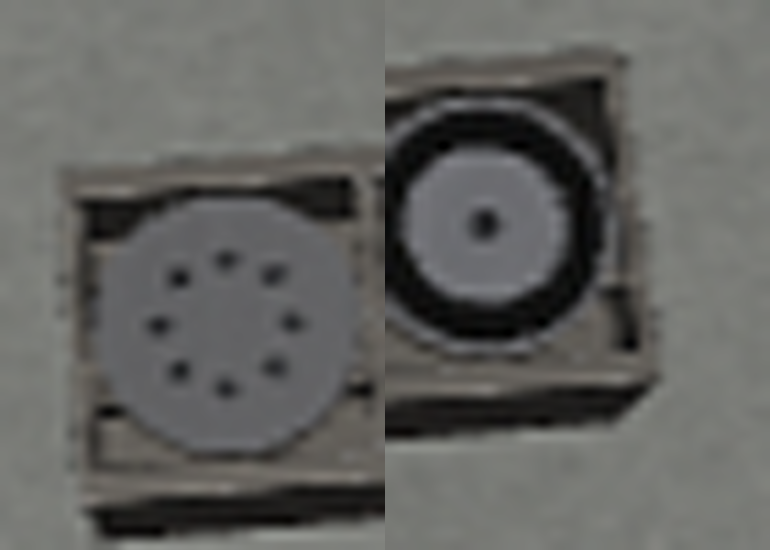

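View pics/d2.png

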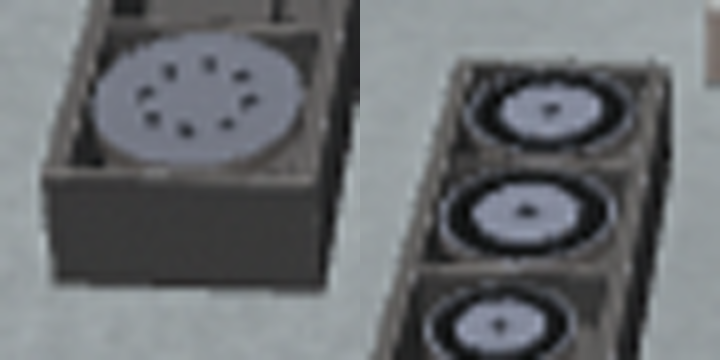

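```bash
cat > fit.py <<'E'
from h import *
from scipy.optimize import least_squares
def fit(obs,p0,freez=True):
    # obs list of (snap, uv, local xyz)
    def pj(p):
        c,q=np.cos(p[2]),np.sin(p[2]); z=p[3] if len(p)>3 else 0
        return np.array([w2px(s,[p[0]+c*l[0]-q*l[1],p[1]+q*l[0]+c*l[1],l[2]+z])-uv for s,uv,l in obs])
    r=least_squares(lambda p:(pj(p)*1).ravel(),p0,x_scale=[100,100,1]+[100]*(len(p0)-3),loss='soft_l1')
    return r.x,pj(r.x)
E
python3 - <<'E'
from fit import *
s=load('top0');t=load('side0')
h=[45,197.5,48]
O=[(s,(210.5,125.2),(45,197.5,48)),(s,(211.95,155.3),(-45,197.5,48)),(s,(346.1,114.3),(45,-197.5,48)),(s,(349.3,143.9),(-45,-197.5,48)),
(t,(190.2,226.4),(45,197.5,48)),(t,(225.2,227.4),(-45,197.5,48)),(t,(212.3,150.7),(45,-197.5,48)),(t,(238.1,151.1),(-45,-197.5,48)),
(t,(191.7,240.2),(45,197.5,0)),(t,(225.2,240.8),(-45,197.5,0))]
for p0 in ([578,-30,.07],[578,-30,.07,0]):
    for oo in (O,O[:4],O[4:]):
        p,r=fit(oo,p0); print(p.round(3)); print(r.round(1).tolist())
for a,b in [((225.1,138.8),(209.3,216.7)),((279.6,134.4),(217.1,183.2)),((306.6,132),(220.6,168.9)),((333.6,129.9),(223.2,156.2))]:
    print(px2w(s,*a,z=48).round(1),px2w(t,*b,z=48).round(1))
E
```

```text
[ 5.77773e+02 -2.74400e+01  8.40000e-02]
[[-0.6, 0.7], [0.2, 1.1], [0.2, 0.0], [0.8, 0.7], [-0.5, 0.1], [-0.8, 0.2], [-0.8, -0.8], [-0.1, -0.4], [-0.2, 0.0], [0.1, 0.5]]
[ 5.79676e+02 -2.69520e+01  8.00000e-02]
[[-0.7, -0.2], [-0.0, 0.2], [0.1, -0.3], [0.6, 0.4]]
[ 5.76619e+02 -2.77010e+01  8.30000e-02]
[[-0.1, 0.0], [-0.4, 0.2], [-0.4, -0.8], [0.3, -0.5], [0.1, -0.0], [0.5, 0.5]]
[ 5.77815e+02 -2.75290e+01  8.40000e-02 -1.66000e-01]
[[-0.6, 0.7], [0.3, 1.1], [0.2, 0.0], [0.8, 0.7], [-0.5, 0.1], [-0.8, 0.2], [-0.8, -0.7], [-0.1, -0.4], [-0.2, 0.0], [0.1, 0.5]]
[ 5.81426e+02 -2.75120e+01  7.90000e-02 -6.67500e+00]
[[-0.3, -0.2], [0.4, 0.0], [-0.3, -0.2], [0.2, 0.3]]
[ 5.78915e+02 -3.59590e+01  8.20000e-02 -7.13900e+00]
[[0.1, -0.1], [-0.6, 0.1], [-0.3, -0.2], [0.2, 0.1], [0.3, -0.3], [0.3, 0.3]]
[567.8 129.1  48. ] [565.1 127.8  48. ]
[580.2 -27.2  48. ] [578.1 -28.8  48. ]
[ 587.  -104.8   48. ] [ 584.1 -107.8   48. ]
[ 592.9 -182.4   48. ] [ 591.7 -185.3   48. ]
```

Run:
```python
from h import *
s=load('top0');t=load('side0')
crop(s,365,140,415,182,14,'e1');crop(s,365,175,415,217,14,'e2');crop(t,240,125,300,165,13,'e3')
```

```text
(no output)
```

View pics/e1.png

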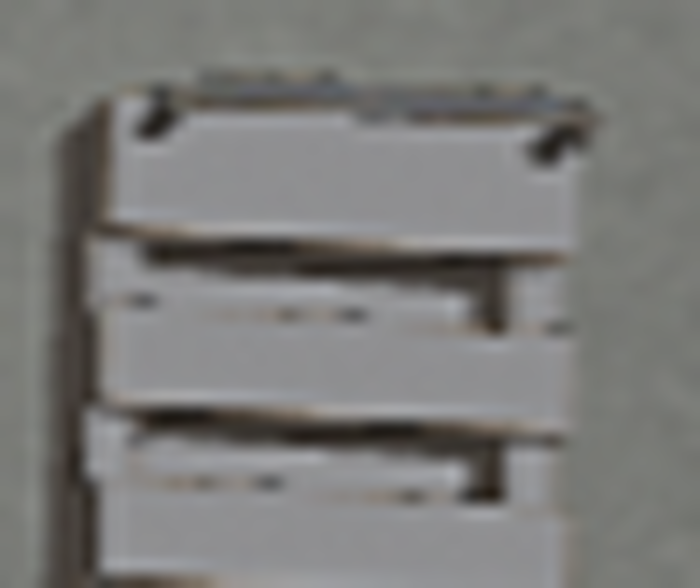

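View pics/e2.png

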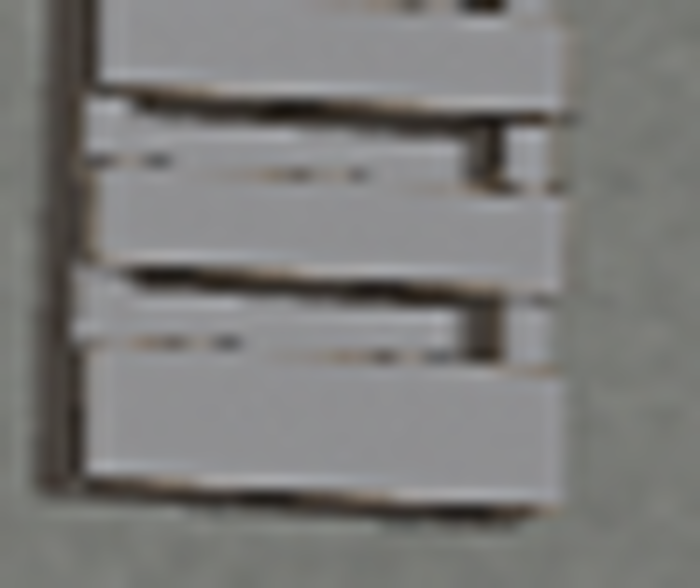

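View pics/e3.png

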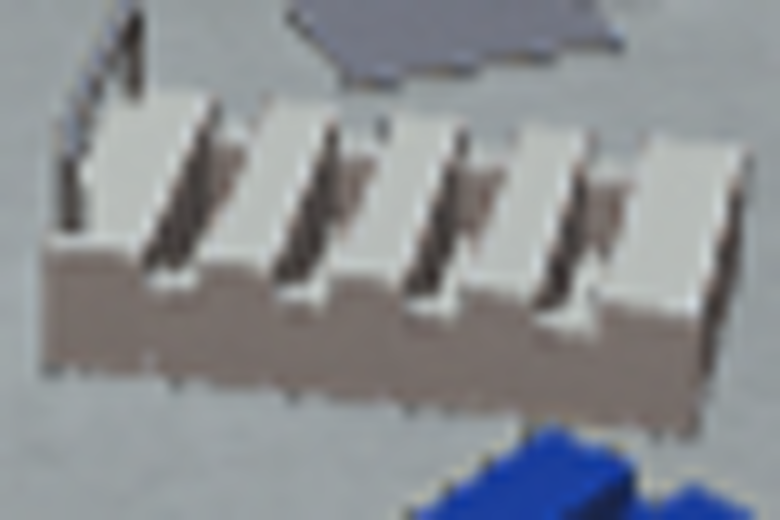

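Run:
```python
from fit import *
s=load('top0');t=load('side0')
O=[]
def add(S,u0,v0,k,L,z=40):
    for x,y,a,b in L: O.append((S,((a+.5)/k-.5+u0,(b+.5)/k-.5+v0),(x,y,z)))
add(s,365,140,14,[(90.5,48,110,98),(61.5,48,105,222),(61.5,-48,572,252),(46.5,48,103,303),(46.5,-48,572,328),(25.5,48,98,403),(25.5,-48,565,432),(10.5,48,98,480)])
add(s,365,175,14,[(-10.5,48,97,85),(-10.5,-48,565,115),(-25.5,48,92,163),(-25.5,-48,562,190),(-46.5,48,88,262),(-46.5,-48,560,295),(-61.5,48,82,345),(-61.5,-48,560,372),(-90.5,48,82,480),(-90.5,-48,560,502)])
n=len(O)
add(t,240,125,13,[(90.5,48,45,242),(61.5,48,143,255),(25.5,48,275,270),(-10.5,48,405,285),(-46.5,48,537,300),(-61.5,48,603,308),(-90.5,48,697,315),(61.5,-48,212,95),(46.5,-48,270,100),(25.5,-48,335,108),(10.5,-48,395,115),(-10.5,-48,462,125),(-25.5,-48,522,128),(-46.5,-48,592,132),(-61.5,-48,650,138),(-90.5,-48,748,148)])
add(t,240,125,13,[(90.5,48,42,370),(-90.5,48,692,432)],0)
for oo in (O,O[:n],O[n:]):
    p,r=fit(oo,[450,-325,0]);print(p.round(3),np.degrees(p[2]).round(2),abs(r).mean(0),r.mean(0)); 
p,r=fit(O[:],[450,-325,0,0]);print(p.round(3))
# switch: base at z=25 corners; ball
from itertools import product
for nm,a,b,z in [('ball',(149.0,175.8),(237.9,264.2),None)]:
    pass
def tri(a,b):
    def e(X): return np.r_[w2px(s,X)-a,w2px(t,X)-b]
    r=least_squares(e,[400,300,50],x_scale=100); return r.x.round(1),r.fun.round(2)
print('ball',tri((130+152/8-.45,145+251/8-.45),(200+306/8-.45,250+117/8-.45)))
# base
B=[(115,112),(240,95),(270,278),(145,295)]
for a in B: print('base top25 topview',px2w(s,130+a[0]/8-.45,145+a[1]/8-.45,z=25).round(1))
B=[(82,238),(325,232),(322,368),(78,370)]
for a in B: print('base top25 side',px2w(t,200+a[0]/8-.45,250+a[1]/8-.45,z=25).round(1))
for nm,S,uv,z in [('flask',s,(133,241),100),('beaker',s,(401,243),75),('vial?',s,(90,150),75),('puck',s,(98,105),30)]: print(nm,px2w(S,*uv).round(),px2w(S,*uv,z=z).round())
```

```text
[ 4.52524e+02 -3.34420e+02 -7.20000e-02] -4.11 [0.31232612 0.29846863] [-0.17849108  0.21165772]
[ 4.53482e+02 -3.34275e+02 -7.00000e-02] -4.01 [0.20916208 0.27342008] [-0.00117596  0.00202396]
[ 4.51105e+02 -3.35260e+02 -7.30000e-02] -4.18 [0.23220828 0.17001383] [-0.00308953  0.00663193]
[ 4.52424e+02 -3.34017e+02 -7.20000e-02  7.67000e-01]
ball (array([451.5, 333.3,  96.4]), array([ 0.01,  0.39, -0.3 , -0.06]))
base top25 topview [515.5 366.2  25. ]
base top25 topview [521.7 320.9  25. ]
base top25 topview [454.3 308.1  25. ]
base top25 topview [448.3 353.1  25. ]
base top25 side [520.1 321.1  25. ]
base top25 side [451.4 309.8  25. ]
base top25 side [444.  358.3  25. ]
base top25 side [510.4 367.6  25. ]
flask [278. 368. 100.] [278. 368. 100.]
beaker [ 271. -373.    5.] [ 271. -348.   75.]
vial? [530. 506.  73.] [530. 505.  75.]
puck [673. 503.  38.] [676. 506.  30.]
```

carry_out --series '[{"ry": 5, "claw": 0}, {"ry": 5}, {"ry": 0}]' --force 40

```text
validation failed for argument at $.se...
```

```bash
cat >> h.py <<'E'
BP=np.array([578.3,-27.5,0]); BY=0.083
def Rz(a): return Rn.from_euler('z',a).as_matrix()
def blk(p): return BP+Rz(BY)@np.array(p,float)
RP=np.array([452.4,-334.3,0]); RY=-0.072
def rck(p): return RP+Rz(RY)@np.array(p,float)
def Rtool(y,z):
    y=np.array(y,float)/np.linalg.norm(y); z=np.array(z,float); z-=y*(z@y); z/=np.linalg.norm(z)
    return np.stack([np.cross(y,z),y,z],1)
def down(a_deg): a=np.radians(a_deg); return Rtool([0,0,-1],[np.cos(a),np.sin(a),0])
def to(pos=None,R=None,show=True):
    s=robot.read_state(); p=np.array(s['ee_pos']); R0=Rn.from_rotvec(s['ee_rot']).as_matrix()
    if show: print('t',round(s['clock'],2),'p',p.round(1),'q',np.round(s['joints'],2),'F',np.round(s['contact_force'],1),'gap',round(s['finger_gap'],3))
    if R is not None:
        rv=np.degrees(Rn.from_matrix(R0.T@R).as_rotvec()); print('rot tool deg',rv.round(1),'rows',np.ceil(np.linalg.norm(rv)/8.5)); 
    if pos is not None:
        d=R0.T@(np.array(pos)-p); print('shift in cur tool',d.round(1),'rows',np.ceil(np.linalg.norm(d)/48))
        if R is not None: print('shift in target tool',(R.T@(np.array(pos)-p)).round(1))
E
python3 - <<'E'
from h import *
st(); print(robot.tip_extent)
to(blk([22,-156,120]),down(np.degrees(BY)+90))
to(blk([22,-156,120]),down(np.degrees(BY)-90))
E
```

```text
{'clock': 0.1, 'joints': [-1.107, 0.239, -0.014, 1.319, -0.0, 1.571], 'qd': [-0.001, -0.0, 0.002, -0.001, 0.002, -0.0], 'joint_efforts': [-0.001, -53.972, 34.7, 0.013, -0.0, 0.0], 'ee_pos': [234.692, -469.208, 238.736], 'ee_rot': [-0.464, 1.965, -1.962], 'contact_force': [0.34, 0.474, 0.472], 'moment': [-0.037, -0.038, -0.031], 'finger_gap': 1.0}
8.0
t 0.1 p [ 234.7 -469.2  238.7] q [-1.11  0.24 -0.01  1.32 -0.    1.57] F [0.3 0.5 0.5] gap 1.0
rot tool deg [ 0.000e+00 -1.582e+02 -1.000e-01] rows 19.0
shift in cur tool [-467.4  118.9  -88.2] rows 11.0
shift in target tool [401.  118.7 255.7]
t 0.1 p [ 234.7 -469.2  238.7] q [-1.11  0.24 -0.01  1.32 -0.    1.57] F [0.3 0.5 0.5] gap 1.0
rot tool deg [ 0.1 21.8  0. ] rows 3.0
shift in cur tool [-467.4  118.9  -88.2] rows 11.0
shift in target tool [-401.   118.7 -255.7]
```

carry_out --series '[{"x": 0, "y": 0, "z": 0, "rx": 0, "ry": 5, "rz": 0, "claw": 0}, {"x": 0, "y": 0, "z": 0, "rx": 0, "ry": 5, "rz": 0, "claw": 0}, {"x": 0, "y": 0, "z": 0, "rx": 0, "ry": 0, "rz": 0, "claw": 0}]' --force 40

```text
clock: 0.4
ee_pos: [234.8, -469.3, 238.9]
ee_rot: [-0.3, 2.068, -2.066]
contact_force: [-0.1, -0.2, -0.3]
finger_gap: 0.52
```

Run:
```python
from h import *
st()
```

```text
{'clock': 0.4, 'joints': [-1.107, 0.239, -0.014, 1.319, -0.0, 1.747], 'qd': [0.001, -0.001, 0.0, 0.001, 0.0, -0.101], 'joint_efforts': [-0.002, -53.924, 34.688, 0.009, 0.0, 1.262], 'ee_pos': [234.754, -469.329, 238.941], 'ee_rot': [-0.3, 2.068, -2.066], 'contact_force': [-0.053, -0.2, -0.35], 'moment': [0.088, 0.035, -0.036], 'finger_gap': 0.52}
```

carry_out --series '[{"x": 0, "y": 0, "z": 0, "rx": 0, "ry": -8.5, "rz": 0, "claw": 0}, {"x": 0, "y": 0, "z": 0, "rx": 0, "ry": -8.5, "rz": 0, "claw": 0}, {"x": 0, "y": 0, "z": 0, "rx": 0, "ry": -8.5, "rz": 0, "claw": 0}, {"x": 0, "y": 0, "z": 0, "rx": 0, "ry": -8.5, "rz": 0, "claw": 0}, {"x": 0, "y": 0, "z": 0, "rx": 0, "ry": -8.5, "rz": 0, "claw": 0}, {"x": 0, "y": 0, "z": 0, "rx": 0, "ry": -8.5, "rz": 0, "claw": 0}, {"x": 0, "y": 0, "z": 0, "rx": 0, "ry": -8.5, "rz": 0, "claw": 0}, {"x": 0, "y": 0, "z": 0, "rx": 0, "ry": -8.5, "rz": 0, "claw": 0}, {"x": 0, "y": 0, "z": 0, "rx": 0, "ry": -8.5, "rz": 0, "claw": 0}, {"x": 0, "y": 0, "z": 0, "rx": 0, "ry": -8.5, "rz": 0, "claw": 0}]'

```text
clock: 1.4
ee_pos: [234.8, -469.4, 239.0]
ee_rot: [-1.301, 1.053, -1.052]
contact_force: [0.0, 0.2, -0.1]
finger_gap: -0.0
```

carry_out --series '[{"x": 0, "y": 0, "z": 0, "rx": 0, "ry": -8.5, "rz": 0, "claw": 0}, {"x": 0, "y": 0, "z": 0, "rx": 0, "ry": -8.5, "rz": 0, "claw": 0}, {"x": 0, "y": 0, "z": 0, "rx": 0, "ry": -8.5, "rz": 0, "claw": 0}, {"x": 0, "y": 0, "z": 0, "rx": 0, "ry": -8.5, "rz": 0, "claw": 0}, {"x": 0, "y": 0, "z": 0, "rx": 0, "ry": -8.5, "rz": 0, "claw": 0}, {"x": 0, "y": 0, "z": 0, "rx": 0, "ry": -8.5, "rz": 0, "claw": 0}, {"x": 0, "y": 0, "z": 0, "rx": 0, "ry": -8.5, "rz": 0, "claw": 0}, {"x": 0, "y": 0, "z": 0, "rx": 0, "ry": -8.5, "rz": 0, "claw": 0}, {"x": 0, "y": 0, "z": 0, "rx": 0, "ry": -8.5, "rz": 0, "claw": 0}, {"x": 0, "y": 0, "z": 0, "rx": 0, "ry": -6.5, "rz": 0, "claw": 0}, {"x": 0, "y": 0, "z": 0, "rx": 0, "ry": 0, "rz": 0, "claw": 0}]'

```text
clock: 2.5
ee_pos: [234.8, -469.4, 239.1]
ee_rot: [-1.569, -0.066, 0.066]
contact_force: [0.2, 0.6, 0.5]
finger_gap: -0.001
```

Run:
```python
from h import *
to(blk([22,-156,120]),down(np.degrees(BY)+90))
```

```text
t 2.5 p [ 234.8 -469.4  239.1] q [-1.11  0.24 -0.01  1.32  0.   -1.19] F [0.2 0.6 0.5] gap -0.001
rot tool deg [-0.  0. -0.] rows 1.0
shift in cur tool [401.2 119.1 255.6] rows 11.0
shift in target tool [400.9 119.1 255.9]
```

carry_out --series '[{"x": 36.5, "y": 10, "z": 23.2, "rx": 0, "ry": 0, "rz": 0, "claw": 0}, {"x": 36.5, "y": 10, "z": 23.2, "rx": 0, "ry": 0, "rz": 0, "claw": 0}, {"x": 36.5, "y": 10, "z": 23.2, "rx": 0, "ry": 0, "rz": 0, "claw": 0}, {"x": 36.5, "y": 10, "z": 23.2, "rx": 0, "ry": 0, "rz": 0, "claw": 0}, {"x": 36.5, "y": 10, "z": 23.2, "rx": 0, "ry": 0, "rz": 0, "claw": 0}, {"x": 36.5, "y": 10, "z": 23.2, "rx": 0, "ry": 0, "rz": 0, "claw": 0}, {"x": 36.5, "y": 10, "z": 23.2, "rx": 0, "ry": 0, "rz": 0, "claw": 0}, {"x": 36.5, "y": 10, "z": 23.2, "rx": 0, "ry": 0, "rz": 0, "claw": 0}, {"x": 36.5, "y": 10, "z": 23.2, "rx": 0, "ry": 0, "rz": 0, "claw": 0}, {"x": 36.5, "y": 10, "z": 23.2, "rx": 0, "ry": 0, "rz": 0, "claw": 0}, {"x": 36.2, "y": 19, "z": 23.6, "rx": 0, "ry": 0, "rz": 0, "claw": 0}, {"x": 0, "y": 0, "z": 0, "rx": 0, "ry": 0, "rz": 0, "claw": 0}]'

```text
clock: 3.7
ee_pos: [616.8, -179.0, 117.0]
ee_rot: [-1.568, -0.063, 0.066]
contact_force: [0.2, -0.8, 0.6]
finger_gap: -0.0
```

Run:
```python
from h import *
to(blk([22,-156,64]),down(np.degrees(BY)+90))
s=snap('top','top1');t=snap('side','side1')
a=cv2.resize(s['img'][100:170,190:370],None,fx=4,fy=4,interpolation=cv2.INTER_CUBIC)
b=cv2.resize(t['img'][110:210,190:290],None,fx=5.5,fy=5.5,interpolation=cv2.INTER_CUBIC)
cv2.imwrite('pics/f1.png',a);cv2.imwrite('pics/f2.png',b)
p=np.array(robot.read_state()['ee_pos']); tip=p-[0,0,8]
print('tip px',w2px(s,tip),w2px(t,tip))
```

```text
t 3.7 p [ 616.8 -179.   117. ] q [-0.28  0.5   0.06  1.14  0.   -0.37] F [ 0.2 -0.8  0.6] gap -0.0
rot tool deg [-0.1 -0.1 -0.1] rows 1.0
shift in cur tool [-3.7 53.  -2. ] rows 2.0
shift in target tool [-3.8 53.  -1.9]
tip px [337.82002734 115.98304568] [215.072798   139.32136658]
```

View pics/f1.png

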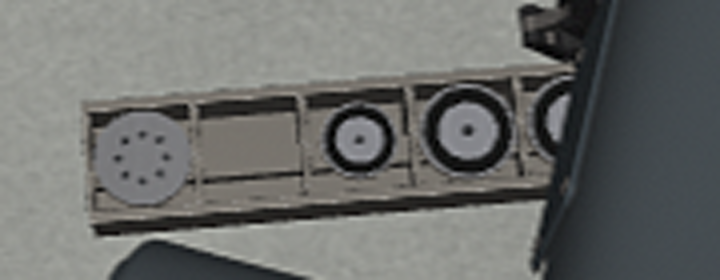

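View pics/f2.png

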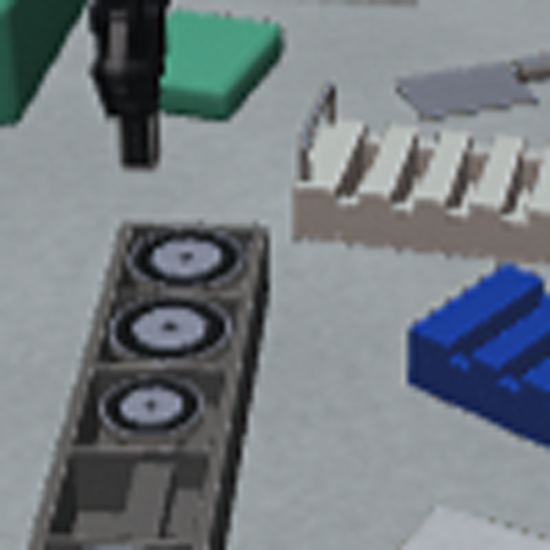

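carry_out --series '[{"x": 0, "y": 0, "z": 0, "rx": 0, "ry": 0, "rz": 0, "claw": 0}, {"x": 0, "y": 25, "z": 0, "rx": 0, "ry": 0, "rz": 0, "claw": 0}, {"x": 0, "y": 25, "z": 0, "rx": 0, "ry": 0, "rz": 0, "claw": 0}, {"x": 0, "y": 4, "z": 0, "rx": 0, "ry": 0, "rz": 0, "claw": 0}, {"x": 0, "y": 0, "z": 0, "rx": 0, "ry": 0, "rz": 0, "claw": 0}]'

```text
clock: 4.3
ee_pos: [613.5, -183.5, 66.6]
ee_rot: [-1.57, -0.061, 0.062]
contact_force: [-1.2, -0.2, -0.4]
finger_gap: 0.005
```

Run:
```python
from h import *
to(blk([22,-156,64]),down(np.degrees(BY)+90))
```

```text
t 4.3 p [ 613.5 -183.5   66.6] q [-0.29  0.53 -0.02  1.02  0.   -0.37] F [-1.2 -0.2 -0.4] gap 0.005
rot tool deg [-0.  -0.3 -0. ] rows 1.0
shift in cur tool [-0.2  2.6  2.4] rows 1.0
shift in target tool [-0.1  2.6  2.4]
```

carry_out --series '[{"x": 0, "y": 5, "z": 0, "rx": 0, "ry": 0, "rz": 0, "claw": 0}, {"x": 0, "y": 3, "z": 0, "rx": 0, "ry": 0, "rz": 0, "claw": 0}, {"x": 0, "y": 2, "z": 0, "rx": 0, "ry": 0, "rz": 0, "claw": 0}, {"x": 0, "y": 2, "z": 0, "rx": 0, "ry": 0, "rz": 0, "claw": 0}, {"x": 0, "y": 2, "z": 0, "rx": 0, "ry": 0, "rz": 0, "claw": 0}]'

```text
clock: 4.8
ee_pos: [614.6, -182.7, 52.4]
ee_rot: [-1.57, -0.063, 0.062]
contact_force: [0.6, 1.3, -0.5]
finger_gap: 0.001
```

carry_out --series '[{"x": 0, "y": 2, "z": 0, "rx": 0, "ry": 0, "rz": 0, "claw": 0}, {"x": 0, "y": 2, "z": 0, "rx": 0, "ry": 0, "rz": 0, "claw": 0}]'

```text
clock: 5.0
ee_pos: [614.4, -182.7, 48.1]
ee_rot: [-1.57, -0.063, 0.063]
contact_force: [0.2, 0.0, -0.6]
finger_gap: -0.001
```

Run:
```python
from h import *
to(blk([22,-156,64]),down(np.degrees(BY)+90))
t=snap('side')
crop(t,190,130,260,180,10,'g1')
```

```text
t 5.0 p [ 614.4 -182.7   48.1] q [-0.29  0.55 -0.04  0.98  0.   -0.37] F [ 0.2  0.  -0.6] gap -0.001
rot tool deg [-0.  -0.2 -0. ] rows 1.0
shift in cur tool [ -1.1 -15.9   1.6] rows 1.0
shift in target tool [ -1.1 -15.9   1.6]
```

View pics/g1.png

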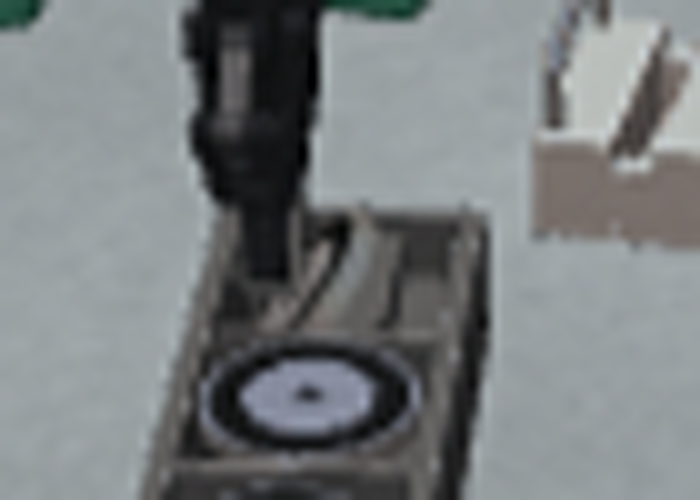

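carry_out --series '[{"x": 0, "y": -20, "z": 0, "rx": 0, "ry": 0, "rz": 0, "claw": 0}, {"x": 0, "y": -20, "z": 0, "rx": 0, "ry": 0, "rz": 0, "claw": 0}, {"x": 0, "y": 0, "z": 20, "rx": 0, "ry": 0, "rz": 0, "claw": 0}, {"x": 0, "y": 0, "z": 30, "rx": 0, "ry": 0, "rz": 0, "claw": 0}, {"x": 0, "y": 0, "z": 20, "rx": 0, "ry": 0, "rz": 0, "claw": 0}, {"x": 0, "y": 0, "z": 9, "rx": 0, "ry": 0, "rz": 0, "claw": 0}, {"x": 0, "y": 0, "z": 0, "rx": 0, "ry": 0, "rz": 0, "claw": 0}, {"x": 0, "y": 0, "z": 0, "rx": 0, "ry": 0, "rz": 0, "claw": 0}]'

```text
clock: 5.85
ee_pos: [608.1, -104.1, 88.1]
ee_rot: [-1.57, -0.063, 0.063]
contact_force: [-0.2, -0.3, -0.0]
finger_gap: -0.001
```

Run:
```python
from h import *
to(blk([22,-78,48]),down(np.degrees(BY)+90))
s=snap('side'); crop(s,190,130,260,180,10,'g2')
```

```text
t 5.85 p [ 608.1 -104.1   88.1] q [-0.17  0.48 -0.05  1.04 -0.   -0.25] F [-0.2 -0.3 -0. ] gap -0.001
rot tool deg [ 0.  -0.2 -0. ] rows 1.0
shift in cur tool [-1.3 40.1  0.8] rows 1.0
shift in target tool [-1.4 40.1  0.8]
```

View pics/g2.png

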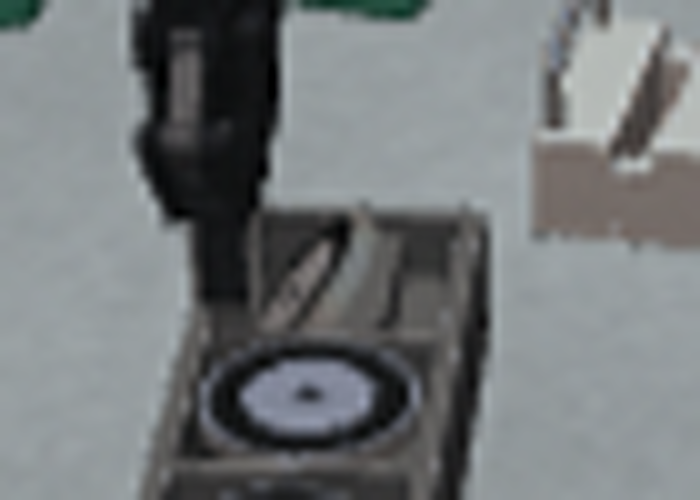

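Disc −156 leans gasket side forward as planned (edge at about (360,215) in the crop). Press the −78 disc.

carry_out --series '[{"x": -1, "y": 20, "z": 0, "rx": 0, "ry": 0, "rz": 0, "claw": 0}, {"x": 0, "y": 8, "z": 0, "rx": 0, "ry": 0, "rz": 0, "claw": 0}, {"x": 0, "y": 2, "z": 0, "rx": 0, "ry": 0, "rz": 0, "claw": 0}, {"x": 0, "y": 2, "z": 0, "rx": 0, "ry": 0, "rz": 0, "claw": 0}, {"x": 0, "y": 2, "z": 0, "rx": 0, "ry": 0, "rz": 0, "claw": 0}, {"x": 0, "y": 2, "z": 0, "rx": 0, "ry": 0, "rz": 0, "claw": 0}, {"x": 0, "y": 2, "z": 0, "rx": 0, "ry": 0, "rz": 0, "claw": 0}, {"x": 0, "y": 2, "z": 0, "rx": 0, "ry": 0, "rz": 0, "claw": 0}, {"x": 0, "y": 0, "z": 0, "rx": 0, "ry": 0, "rz": 0, "claw": 0}]'

```text
clock: 6.8
ee_pos: [607.3, -104.0, 48.3]
ee_rot: [-1.57, -0.063, 0.063]
contact_force: [1.2, -0.1, 0.9]
finger_gap: 0.0
```

carry_out --series '[{"x": 0, "y": -20, "z": 0, "rx": 0, "ry": 0, "rz": 0, "claw": 0}, {"x": 0, "y": -20, "z": 0, "rx": 0, "ry": 0, "rz": 0, "claw": 0}, {"x": 0, "y": 0, "z": 30, "rx": 0, "ry": 0, "rz": 0, "claw": 0}, {"x": 0, "y": 0, "z": 48, "rx": 0, "ry": 0, "rz": 0, "claw": 0}, {"x": 0, "y": 0, "z": 48, "rx": 0, "ry": 0, "rz": 0, "claw": 0}, {"x": 0, "y": 0, "z": 48, "rx": 0, "ry": 0, "rz": 0, "claw": 0}, {"x": 0, "y": 0, "z": 40, "rx": 0, "ry": 0, "rz": 0, "claw": 0}, {"x": 0, "y": 0, "z": 20, "rx": 0, "ry": 0, "rz": 0, "claw": 0}, {"x": 0, "y": 0, "z": 0, "rx": 0, "ry": 0, "rz": 0, "claw": 0}, {"x": 0, "y": 0, "z": 0, "rx": 0, "ry": 0, "rz": 0, "claw": 0}, {"x": 0, "y": 0, "z": 0, "rx": 0, "ry": 0, "rz": 0, "claw": 0}]'

```text
clock: 7.9
ee_pos: [588.4, 128.3, 88.3]
ee_rot: [-1.57, -0.062, 0.062]
contact_force: [-0.1, -1.2, 0.6]
finger_gap: 0.004
```

Run:
```python
from h import *
to(blk([22,156,48]),down(np.degrees(BY)+90))
s=snap('side'); crop(s,180,140,260,240,6,'g3')
```

```text
t 7.9 p [588.4 128.3  88.3] q [ 0.21  0.45 -0.09  1.03 -0.    0.14] F [-0.1 -1.2  0.6] gap 0.004
rot tool deg [ 0.  -0.2 -0. ] rows 1.0
shift in cur tool [-1.  40.3  1.6] rows 1.0
shift in target tool [-1.  40.3  1.6]
```

View pics/g3.png

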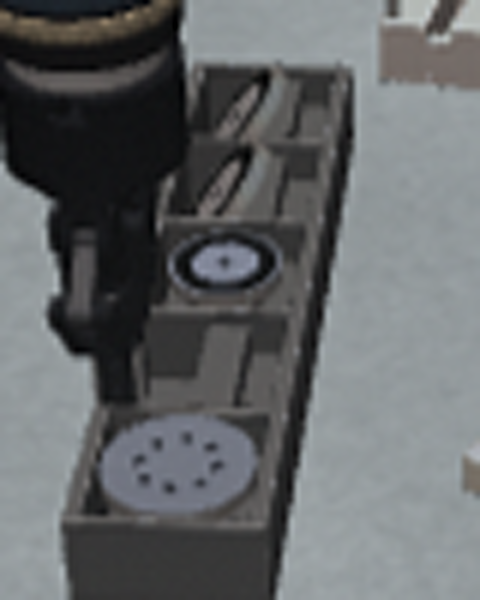

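carry_out --series '[{"x": -1, "y": 20, "z": 1.6, "rx": 0, "ry": 0, "rz": 0, "claw": 0}, {"x": 0, "y": 8, "z": 0, "rx": 0, "ry": 0, "rz": 0, "claw": 0}, {"x": 0, "y": 2, "z": 0, "rx": 0, "ry": 0, "rz": 0, "claw": 0}, {"x": 0, "y": 2, "z": 0, "rx": 0, "ry": 0, "rz": 0, "claw": 0}, {"x": 0, "y": 2, "z": 0, "rx": 0, "ry": 0, "rz": 0, "claw": 0}, {"x": 0, "y": 2, "z": 0, "rx": 0, "ry": 0, "rz": 0, "claw": 0}, {"x": 0, "y": 2, "z": 0, "rx": 0, "ry": 0, "rz": 0, "claw": 0}, {"x": 0, "y": 2, "z": 0, "rx": 0, "ry": 0, "rz": 0, "claw": 0}, {"x": 0, "y": 0, "z": 0, "rx": 0, "ry": 0, "rz": 0, "claw": 0}]'

```text
clock: 8.85
ee_pos: [587.8, 130.8, 48.5]
ee_rot: [-1.57, -0.063, 0.062]
contact_force: [1.2, 0.5, 0.6]
finger_gap: 0.001
```

carry_out --series '[{"x": 0, "y": -30, "z": 0, "rx": 0, "ry": 0, "rz": 0, "claw": 0}, {"x": 0, "y": -40, "z": 0, "rx": 0, "ry": 0, "rz": 0, "claw": 25}, {"x": -40, "y": -40, "z": 0, "rx": 0, "ry": 0, "rz": 0, "claw": 25}, {"x": -40, "y": 0, "z": 0, "rx": 0, "ry": 0, "rz": 0, "claw": 25}, {"x": 0, "y": 0, "z": 0, "rx": 0, "ry": 0, "rz": 0, "claw": 25}, {"x": 0, "y": 0, "z": 0, "rx": 0, "ry": 0, "rz": 0, "claw": 25}]'

```text
clock: 9.45
ee_pos: [511.7, 124.7, 154.1]
ee_rot: [-1.57, -0.063, 0.062]
contact_force: [0.9, 0.4, 0.5]
finger_gap: 0.252
```

```bash
cat >> h.py <<'E'
TH=np.radians(50)
def Rgrip(sgn=1):
    X=Rz(BY)@[1,0,0]; y=np.cos(TH)*X+[0,0,-np.sin(TH)]; n=np.sin(TH)*X+[0,0,np.cos(TH)]
    return Rtool(y,sgn*n)
E
python3 - <<'E'
from h import *
d=np.array([np.cos(TH),0,-np.sin(TH)]);n=np.array([np.sin(TH),0,np.cos(TH)])
E=np.array([-14.6,156,61])+4*n  # near edge mid
for s in (1,-1):
    R=Rgrip(s); to(blk(E+d*(12-8)),R)   # tips 12mm past the edge
s=snap('side','side2'); crop(s,180,140,260,240,6,'g4')
t=snap('top','top2'); crop(t,200,100,360,165,5,'g5')
E
```

```text
t 9.45 p [511.7 124.7 154.1] q [ 0.24  0.28 -0.18  1.11  0.    0.16] F [0.9 0.4 0.5] gap 0.252
rot tool deg [ 31.3  85.8 -31.2] rows 12.0
shift in cur tool [44.8 93.6 -1.1] rows 3.0
shift in target tool [  1.2 100.5 -25.8]
t 9.45 p [511.7 124.7 154.1] q [ 0.24  0.28 -0.18  1.11  0.    0.16] F [0.9 0.4 0.5] gap 0.252
rot tool deg [-31.2 -86.2 -31.3] rows 12.0
shift in cur tool [44.8 93.6 -1.1] rows 3.0
shift in target tool [ -1.2 100.5  25.8]
```

View pics/g4.png

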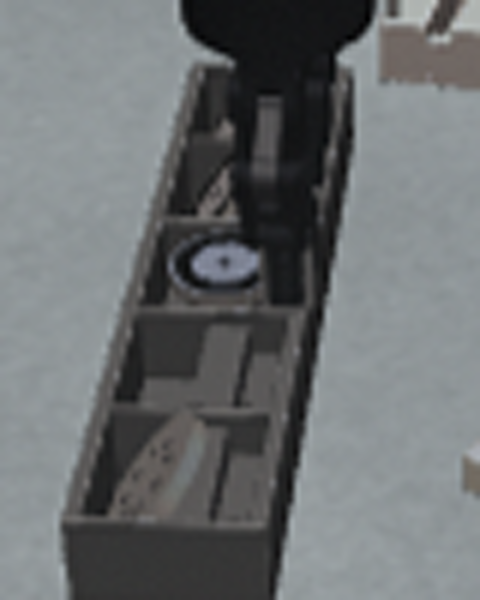

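View pics/g5.png

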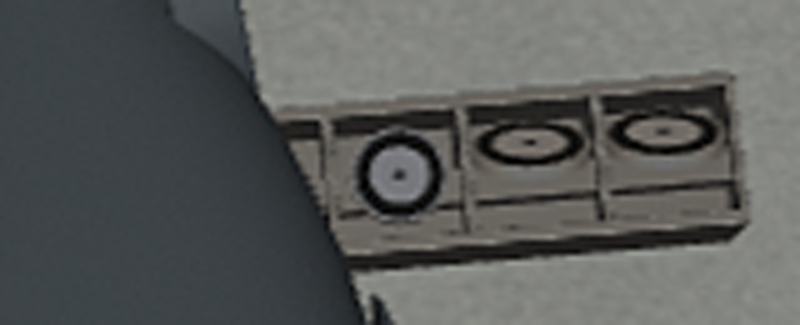

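Run:
```python
from h import *
s=load('side2');t=load('top2')
for y in (156,): print('pred edge top/bottom side px',w2px(s,blk([-8.5,y,66.1])),w2px(s,blk([-14.6,y,61])))
for y in (-78,-156): print('top px near edge',w2px(t,blk([-8.5,y,66.1])),'far',w2px(t,blk([36.5,y,12.5])), 'cen',w2px(t,blk([14,y,39.3])))
for S,nm in ((s,'side'),(t,'top')):
    C=cloud(S); L=(C-BP)@Rz(BY)
    for y in (156,-78,-156):
        m=(abs(L[...,1]-y)<20)&(L[...,0]>-6)&(L[...,0]<30)&(L[...,2]>14)&(L[...,2]<64)&(S['depth']>0)
        P=L[m]
        if len(P)<10: continue
        # robust fit x = a + b z
        A=np.c_[P[:,0],np.ones(len(P))]; w=np.ones(len(P),bool)
        for _ in range(5):
            c=np.linalg.lstsq(A[w],P[w,2],rcond=None)[0]; r=P[:,2]-A@c; w=abs(r)<5
        print(nm,y,len(P),w.sum(),'tilt',np.degrees(np.arctan(-c[0])).round(1),'z at x=14',(c@[14,1]).round(1))
```

```text
pred edge top/bottom side px [211.9017542  211.52679424] [214.32550584 213.10645569]
top px near edge [307.97860666 133.97518225] far [303.81550133 124.0229986 ] cen [305.84495898 128.87455379]
top px near edge [335.47322059 131.6567258 ] far [329.9697085  121.82170055] cen [332.65262465 126.61619317]
side 156 84 80 tilt 50.9 z at x=14 39.8
side -78 26 26 tilt 50.8 z at x=14 40.5
top -78 117 112 tilt 49.9 z at x=14 41.6
top -156 113 109 tilt 50.2 z at x=14 41.8
```

carry_out --series '[{"x": 0, "y": 0, "z": 0, "rx": 2.6, "ry": 7.15, "rz": -2.6, "claw": 25}, {"x": 0, "y": 0, "z": 0, "rx": 2.6, "ry": 7.15, "rz": -2.6, "claw": 25}, {"x": 0, "y": 0, "z": 0, "rx": 2.6, "ry": 7.15, "rz": -2.6, "claw": 25}, {"x": 0, "y": 0, "z": 0, "rx": 2.6, "ry": 7.15, "rz": -2.6, "claw": 25}, {"x": 0, "y": 0, "z": 0, "rx": 2.6, "ry": 7.15, "rz": -2.6, "claw": 25}, {"x": 0, "y": 0, "z": 0, "rx": 2.6, "ry": 7.15, "rz": -2.6, "claw": 25}, {"x": 0, "y": 0, "z": 0, "rx": 2.6, "ry": 7.15, "rz": -2.6, "claw": 25}, {"x": 0, "y": 0, "z": 0, "rx": 2.6, "ry": 7.15, "rz": -2.6, "claw": 25}, {"x": 0, "y": 0, "z": 0, "rx": 2.6, "ry": 7.15, "rz": -2.6, "claw": 25}, {"x": 0, "y": 0, "z": 0, "rx": 2.6, "ry": 7.15, "rz": -2.6, "claw": 25}, {"x": 0, "y": 0, "z": 0, "rx": 2.6, "ry": 7.15, "rz": -2.6, "claw": 25}, {"x": 0, "y": 0, "z": 0, "rx": 2.6, "ry": 7.15, "rz": -2.6, "claw": 25}]'

```text
clock: 10.75
ee_pos: [512.8, 124.5, 153.6]
ee_rot: [-0.7, 0.649, -1.389]
contact_force: [0.8, -0.1, -0.4]
finger_gap: 0.251
```

carry_out --series '[{"x": 0, "y": 0, "z": -25, "rx": 0, "ry": 0, "rz": 0, "claw": 25}, {"x": 0, "y": 30, "z": 0, "rx": 0, "ry": 0, "rz": 0, "claw": 25}, {"x": 0, "y": 25, "z": 0, "rx": 0, "ry": 0, "rz": 0, "claw": 25}, {"x": 0, "y": 0, "z": 0, "rx": 0, "ry": 0, "rz": 0, "claw": 25}, {"x": 0, "y": 0, "z": 0, "rx": 0, "ry": 0, "rz": 0, "claw": 25}, {"x": 0, "y": 0, "z": 0, "rx": 0, "ry": 0, "rz": 0, "claw": 25}]'

```text
clock: 11.35
ee_pos: [528.3, 125.9, 95.8]
ee_rot: [-0.704, 0.646, -1.385]
contact_force: [-0.1, 0.5, -0.3]
finger_gap: 0.251
```

```bash
cat >> h.py <<'E'
def grip(y,depth=12,dn=0.7):
    d=np.array([np.cos(TH),0,-np.sin(TH)]);n=np.array([np.sin(TH),0,np.cos(TH)])
    return blk(np.array([-14.6,y,61])+(4+dn)*n+d*(depth-8))
E
python3 - <<'E'
from h import *
to(grip(156),Rgrip())
s=snap('side'); crop(s,170,140,270,240,7,'g6')
E
```

```text
t 11.35 p [528.3 125.9  95.8] q [ 0.32  0.09 -0.97 -0.17 -0.15  1.75] F [-0.1  0.5 -0.3] gap 0.251
rot tool deg [0.1 0.  0. ] rows 1.0
shift in cur tool [ 1.  45.1 -0.3] rows 1.0
shift in target tool [ 1.1 45.1 -0.4]
```

View pics/g6.png

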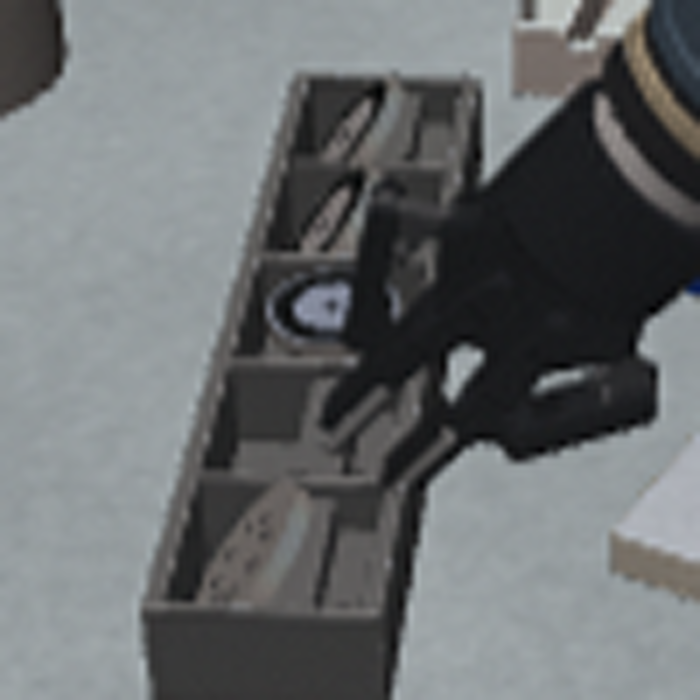

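carry_out --series '[{"x": 1, "y": 15, "z": 0, "rx": 0, "ry": 0, "rz": 0, "claw": 25}, {"x": 0, "y": 10, "z": 0, "rx": 0, "ry": 0, "rz": 0, "claw": 25}, {"x": 0, "y": 8, "z": 0, "rx": 0, "ry": 0, "rz": 0, "claw": 25}, {"x": 0, "y": 5, "z": 0, "rx": 0, "ry": 0, "rz": 0, "claw": 25}, {"x": 0, "y": 3, "z": 0, "rx": 0, "ry": 0, "rz": 0, "claw": 25}, {"x": 0, "y": 0, "z": 0, "rx": 0, "ry": 0, "rz": 0, "claw": 25}, {"x": 0, "y": 0, "z": 0, "rx": 0, "ry": 0, "rz": 0, "claw": 25}]'

```text
clock: 12.1
ee_pos: [554.4, 127.1, 64.0]
ee_rot: [-0.704, 0.646, -1.385]
contact_force: [0.6, 0.2, -0.1]
finger_gap: 0.248
```

Run:
```python
from h import *
to(grip(156),Rgrip())
s=snap('side'); crop(s,170,160,250,240,8,'g7')
```

```text
t 12.1 p [554.4 127.1  64. ] q [ 0.3   0.2  -0.97 -0.28 -0.14  1.74] F [ 0.6  0.2 -0.1] gap 0.248
rot tool deg [0.1 0.1 0. ] rows 1.0
shift in cur tool [0.1 4.  0.1] rows 1.0
shift in target tool [0.1 4.  0.1]
```

View pics/g7.png

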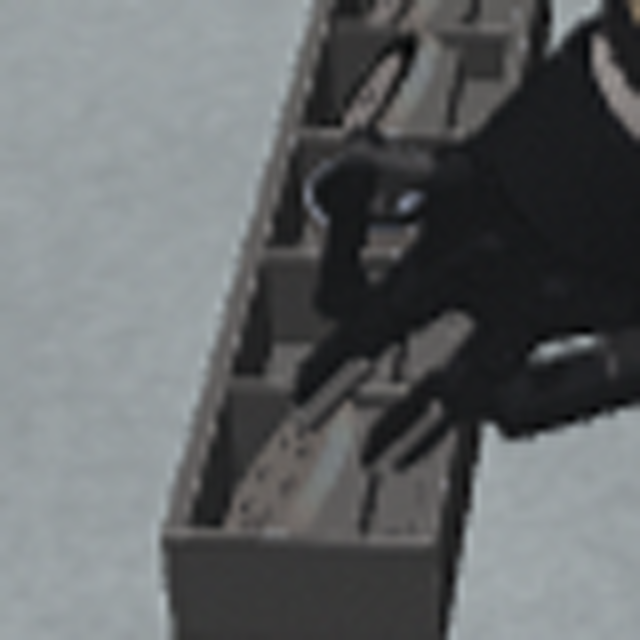

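carry_out --series '[{"x": 0, "y": 3, "z": 0, "rx": 0, "ry": 0, "rz": 0, "claw": 25}, {"x": 0, "y": 3, "z": 0, "rx": 0, "ry": 0, "rz": 0, "claw": 25}, {"x": 0, "y": 0, "z": 0, "rx": 0, "ry": 0, "rz": 0, "claw": 25}]'

```text
clock: 12.45
ee_pos: [558.5, 127.5, 59.2]
ee_rot: [-0.704, 0.646, -1.385]
contact_force: [-0.2, -1.2, 0.1]
finger_gap: 0.252
```

carry_out --series '[{"x": 0, "y": 0, "z": 0, "rx": 0, "ry": 0, "rz": 0, "claw": 0}, {"x": 0, "y": 0, "z": 0, "rx": 0, "ry": 0, "rz": 0, "claw": 0}, {"x": 0, "y": 0, "z": 0, "rx": 0, "ry": 0, "rz": 0, "claw": 0}, {"x": 0, "y": 0, "z": 0, "rx": 0, "ry": 0, "rz": 0, "claw": 0}, {"x": 0, "y": 0, "z": 0, "rx": 0, "ry": 0, "rz": 0, "claw": 0}]' --force 60

```text
clock: 12.95
ee_pos: [558.6, 127.5, 59.6]
ee_rot: [-0.704, 0.646, -1.385]
contact_force: [1.9, -0.2, 0.4]
finger_gap: 0.072
```

Run:
```python
from h import *
to(grip(156),Rgrip())
s=snap('side'); crop(s,170,160,250,240,8,'g8')
```

```text
t 12.95 p [558.6 127.5  59.6] q [ 0.3   0.22 -0.97 -0.3  -0.14  1.73] F [ 1.9 -0.2  0.4] gap 0.072
rot tool deg [0.1 0.1 0. ] rows 1.0
shift in cur tool [ 0.1 -2.1 -0.4] rows 1.0
shift in target tool [ 0.1 -2.1 -0.4]
```

View pics/g8.png

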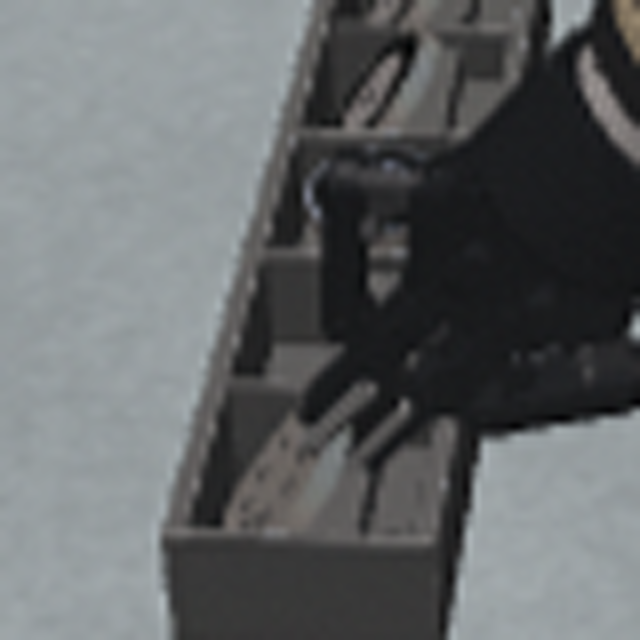

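carry_out --series '[{"x": 0, "y": -5, "z": 0, "rx": 0, "ry": 0, "rz": 0, "claw": 0}, {"x": 0, "y": -10, "z": 0, "rx": 0, "ry": 0, "rz": 0, "claw": 0}, {"x": 0, "y": -15, "z": 0, "rx": 0, "ry": 0, "rz": 0, "claw": 0}, {"x": 0, "y": -20, "z": 0, "rx": 0, "ry": 0, "rz": 0, "claw": 0}, {"x": 0, "y": -20, "z": 0, "rx": 0, "ry": 0, "rz": 0, "claw": 0}, {"x": 0, "y": -20, "z": 10, "rx": 0, "ry": 0, "rz": 0, "claw": 0}, {"x": 0, "y": -20, "z": 20, "rx": 0, "ry": 0, "rz": 0, "claw": 0}, {"x": 0, "y": 0, "z": 0, "rx": 0, "ry": 0, "rz": 0, "claw": 0}, {"x": 0, "y": 0, "z": 0, "rx": 0, "ry": 0, "rz": 0, "claw": 0}]'

```text
clock: 13.9
ee_pos: [510.3, 123.5, 163.5]
ee_rot: [-0.703, 0.646, -1.385]
contact_force: [0.0, 0.4, -1.6]
finger_gap: 0.067
```

Run:
```python
from h import *
to(None,down(np.degrees(BY)))
s=snap('side'); crop(s,170,130,270,230,7,'g9')
```

```text
t 13.9 p [510.3 123.5 163.5] q [ 0.33 -0.08 -0.88  0.09 -0.16  1.76] F [ 0.   0.4 -1.6] gap 0.067
rot tool deg [-39.9   0.    0. ] rows 5.0
```

View pics/g9.png

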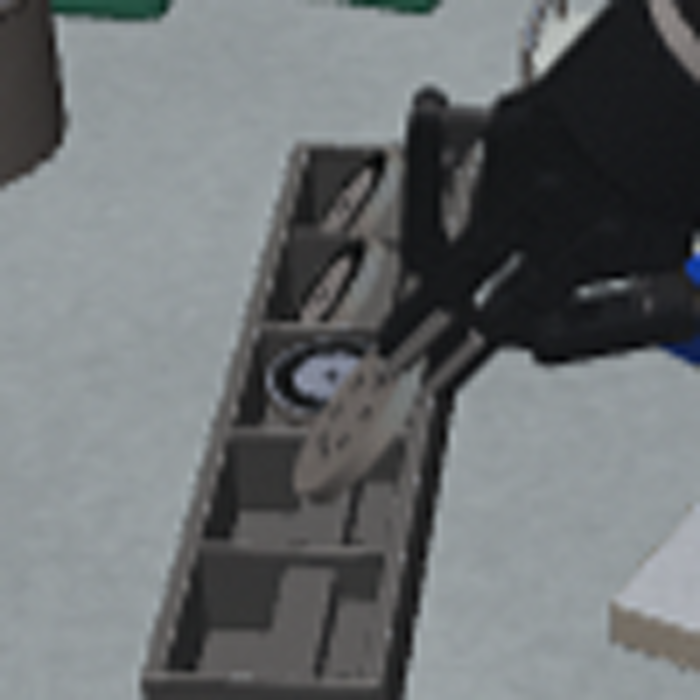

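carry_out --series '[{"x": 0, "y": -20, "z": 15, "rx": 0, "ry": 0, "rz": 0, "claw": 0}, {"x": 0, "y": 0, "z": 0, "rx": -8, "ry": 0, "rz": 0, "claw": 0}, {"x": 0, "y": 0, "z": 0, "rx": -8, "ry": 0, "rz": 0, "claw": 0}, {"x": 0, "y": 0, "z": 0, "rx": -8, "ry": 0, "rz": 0, "claw": 0}, {"x": 0, "y": 0, "z": 0, "rx": -8, "ry": 0, "rz": 0, "claw": 0}, {"x": 0, "y": 0, "z": 0, "rx": -8, "ry": 0, "rz": 0, "claw": 0}, {"x": 0, "y": 0, "z": 0, "rx": 0, "ry": -7, "rz": 0, "claw": 0}, {"x": 0, "y": 0, "z": 0, "rx": 0, "ry": -8, "rz": 0, "claw": 0}, {"x": 0, "y": 0, "z": 0, "rx": 0, "ry": -8, "rz": 0, "claw": 0}, {"x": 0, "y": 0, "z": 0, "rx": 0, "ry": -8, "rz": 0, "claw": 0}, {"x": 0, "y": 0, "z": 0, "rx": 0, "ry": -8, "rz": 0, "claw": 0}, {"x": 0, "y": 0, "z": 0, "rx": 0, "ry": -8, "rz": 0, "claw": 0}]'

```text
clock: 15.15
ee_pos: [508.9, 123.4, 185.7]
ee_rot: [-1.508, 0.514, -0.521]
contact_force: [0.8, 0.3, -0.7]
finger_gap: 0.074
```

carry_out --series '[{"x": 0, "y": 0, "z": 0, "rx": 0, "ry": -8, "rz": 0, "claw": 0}, {"x": 0, "y": 0, "z": 0, "rx": 0, "ry": -8, "rz": 0, "claw": 0}, {"x": 0, "y": 0, "z": 0, "rx": 0, "ry": -8, "rz": 0, "claw": 0}, {"x": 0, "y": 0, "z": 0, "rx": 0, "ry": -8, "rz": 0, "claw": 0}, {"x": 0, "y": 0, "z": 0, "rx": 0, "ry": -8, "rz": 0, "claw": 0}, {"x": 0, "y": 0, "z": 0, "rx": 0, "ry": -8, "rz": 0, "claw": 0}, {"x": 0, "y": 0, "z": 0, "rx": 0, "ry": -8, "rz": 0, "claw": 0}, {"x": 0, "y": 0, "z": 0, "rx": 0, "ry": -8, "rz": 0, "claw": 0}, {"x": 0, "y": 0, "z": 0, "rx": 0, "ry": -8, "rz": 0, "claw": 0}, {"x": 0, "y": 0, "z": 0, "rx": 0, "ry": -8, "rz": 0, "claw": 0}, {"x": 0, "y": 0, "z": 0, "rx": 0, "ry": -8, "rz": 0, "claw": 0}, {"x": 0, "y": 0, "z": 0, "rx": 0, "ry": -8, "rz": 0, "claw": 0}]'

```text
clock: 16.35
ee_pos: [508.9, 123.4, 185.7]
ee_rot: [-1.426, -0.793, 0.788]
contact_force: [0.4, 0.4, -1.4]
finger_gap: 0.069
```

Run:
```python
from h import *
to(rck([-54,0,180]),down(np.degrees(RY)+180))
s=snap('side','side3'); crop(s,170,30,290,200,4,'g10')
```

```text
t 16.35 p [508.9 123.4 185.7] q [ 0.24  0.26 -0.13  1.18 -0.   -0.77] F [ 0.4  0.4 -1.4] gap 0.069
rot tool deg [  0.2 -27.8  -0. ] rows 4.0
shift in cur tool [-443.6    6.  -146. ] rows 10.0
shift in target tool [-460.6    5.7   77.4]
```

View pics/g10.png

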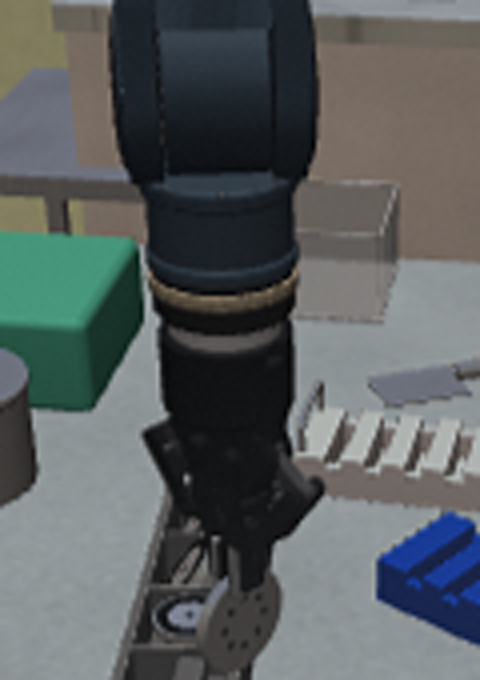

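carry_out --series '[{"x": 0, "y": 0, "z": 0, "rx": 0, "ry": -7, "rz": 0, "claw": 0}, {"x": 0, "y": 0, "z": 0, "rx": 0, "ry": -7, "rz": 0, "claw": 0}, {"x": 0, "y": 0, "z": 0, "rx": 0, "ry": -7, "rz": 0, "claw": 0}, {"x": 0, "y": 0, "z": 0, "rx": 0, "ry": -6.8, "rz": 0, "claw": 0}]'

```text
clock: 16.8
ee_pos: [509.1, 123.4, 186.1]
ee_rot: [-1.248, -1.156, 1.152]
contact_force: [0.2, 0.1, -0.8]
finger_gap: 0.073
```

carry_out --series '[{"x": -20, "y": 0, "z": 3.5, "rx": 0, "ry": 0, "rz": 0, "claw": 0}, {"x": -42, "y": 0, "z": 7, "rx": 0, "ry": 0, "rz": 0, "claw": 0}, {"x": -42, "y": 0, "z": 7, "rx": 0, "ry": 0, "rz": 0, "claw": 0}, {"x": -42, "y": 0, "z": 7, "rx": 0, "ry": 0, "rz": 0, "claw": 0}, {"x": -42, "y": 0, "z": 7, "rx": 0, "ry": 0, "rz": 0, "claw": 0}, {"x": -42, "y": 0, "z": 7, "rx": 0, "ry": 0, "rz": 0, "claw": 0}, {"x": -42, "y": 0, "z": 7, "rx": 0, "ry": 0, "rz": 0, "claw": 0}, {"x": -42, "y": 0, "z": 7, "rx": 0, "ry": 0, "rz": 0, "claw": 0}, {"x": -42, "y": 0, "z": 7, "rx": 0, "ry": 0, "rz": 0, "claw": 0}, {"x": -42, "y": 0, "z": 7, "rx": 0, "ry": 0, "rz": 0, "claw": 0}, {"x": -42, "y": 0, "z": 7, "rx": 0, "ry": 0, "rz": 0, "claw": 0}, {"x": -20, "y": 0, "z": 3.5, "rx": 0, "ry": 0, "rz": 0, "claw": 0}]'

```text
clock: 18.0
ee_pos: [396.2, -331.6, 185.6]
ee_rot: [-1.251, -1.152, 1.145]
contact_force: [1.3, 0.2, -2.2]
finger_gap: 0.069
```

carry_out --series '[{"x": 0, "y": 0, "z": 0, "rx": 0, "ry": 0, "rz": 0, "claw": 0}, {"x": 0, "y": 0, "z": 0, "rx": 0, "ry": 0, "rz": 0, "claw": 0}, {"x": 0, "y": 0, "z": 0, "rx": 0, "ry": 0, "rz": 0, "claw": 0}]'

```text
clock: 18.3
ee_pos: [397.6, -328.0, 186.5]
ee_rot: [-1.249, -1.157, 1.148]
contact_force: [-0.2, 1.0, -0.8]
finger_gap: 0.072
```

Run:
```python
from h import *
to(rck([-54,0,150]),down(np.degrees(RY)+180))
s=snap('side','side4'); crop(s,230,50,330,170,5,'g11')
t=snap('top','top4'); crop(t,340,120,440,230,5,'g12')
p=np.array(robot.read_state()['ee_pos'])
for k in (-8,29,64): print(k,w2px(s,p-[0,0,k]),w2px(t,p-[0,0,k]))
```

```text
t 18.3 p [ 397.6 -328.   186.5] q [-0.69  0.24 -0.15  1.18  0.   -2.19] F [-0.2  1.  -0.8] gap 0.072
rot tool deg [ 0.4 -0.3  0.1] rows 1.0
shift in cur tool [-2.3 36.5 -0.9] rows 1.0
shift in target tool [-2.3 36.5 -1.2]
-8 [286.8262133 100.483164 ] [407.95684179 190.75522412]
29 [286.34411938 110.78777058] [402.37477006 192.58538638]
64 [285.90203713 120.23714017] [397.44429928 194.20191193]
```

View pics/g11.png

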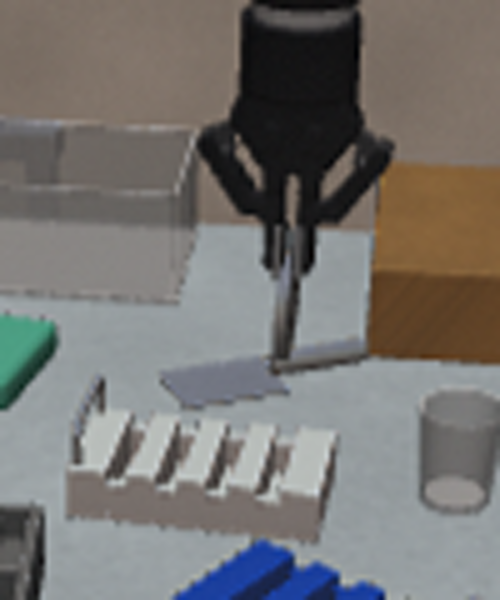

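View pics/g12.png

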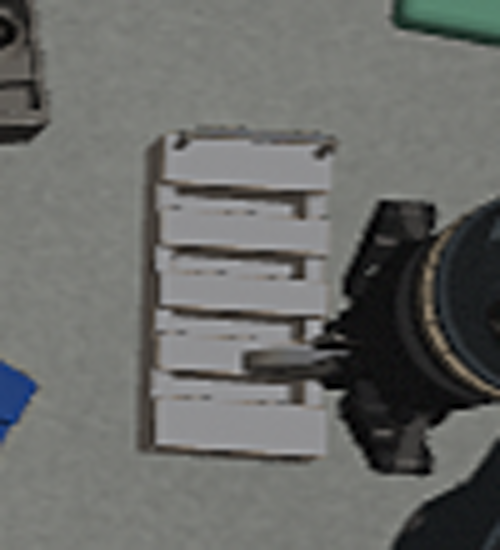

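carry_out --series '[{"x": -2, "y": 25, "z": -1, "rx": 0, "ry": 0, "rz": 0, "claw": 0}, {"x": 0, "y": 25, "z": 0, "rx": 0, "ry": 0, "rz": 0, "claw": 0}, {"x": 0, "y": 15, "z": 0, "rx": 0, "ry": 0, "rz": 0, "claw": 0}, {"x": 0, "y": 0, "z": 0, "rx": 0, "ry": 0, "rz": 0, "claw": 0}, {"x": 0, "y": 0, "z": 0, "rx": 0, "ry": 0, "rz": 0, "claw": 0}, {"x": 0, "y": 0, "z": 0, "rx": 0, "ry": 0, "rz": 0, "claw": 0}]'

```text
clock: 19.0
ee_pos: [399.7, -331.3, 123.4]
ee_rot: [-1.252, -1.158, 1.149]
contact_force: [-0.1, 0.1, -1.0]
finger_gap: 0.07
```

Run:
```python
from h import *
to(rck([-54,0,70]),down(np.degrees(RY)+180))
s=snap('side','side5'); crop(s,240,90,310,160,9,'g13')
t=snap('top','top5'); crop(t,360,140,430,220,7,'g14')
```

```text
t 19.0 p [ 399.7 -331.3  123.4] q [-0.69  0.29 -0.25  1.02  0.   -2.19] F [-0.1  0.1 -1. ] gap 0.07
rot tool deg [ 0.5 -0.3 -0.1] rows 1.0
shift in cur tool [ 0.9 53.3  1.7] rows 2.0
shift in target tool [ 0.8 53.4  1.2]
```

View pics/g13.png

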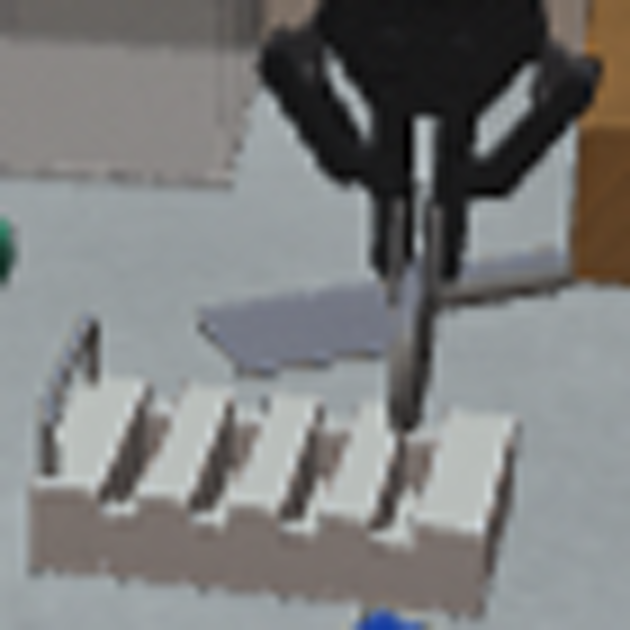

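View pics/g14.png

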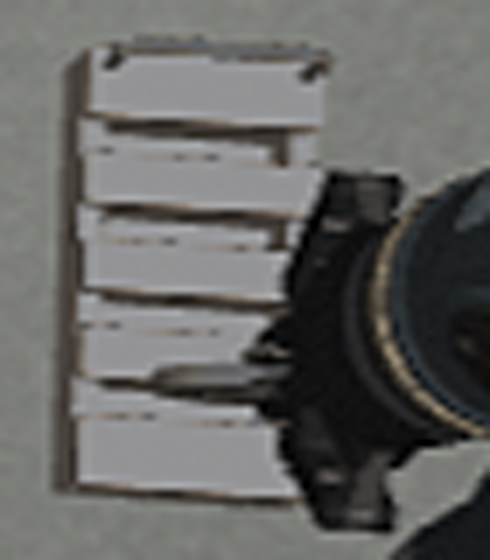

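Run:
```python
from h import *
s=load('side5'); t=load('top5')
p=np.array([399.7,-331.3,123.4])
yd=Rz(RY)@[0,1,0]
for k in (27,29,31,33):
    c=p-[0,0,k]; th=np.linspace(0,2*np.pi,73)
    ring=[w2px(s,c+35*(np.cos(a)*yd+np.sin(a)*np.array([0,0,1]))) for a in th]; ring=np.array(ring)
    i=ring[:,1].argmax(); 
    rt=np.array([w2px(t,c+35*(np.cos(a)*yd+np.sin(a)*np.array([0,0,1]))) for a in th]); j=rt[:,0].argmin()
    print(k,'side lowest',ring[i].round(1),'top leftmost',rt[j].round(1))
print('meas side',240+403/9-.45,90+428/9-.45,'top',360+158/7-.43,140+376/7-.43)
C=cloud(s); L=(C-RP)@Rz(RY)
m=(s['depth']>0)&(L[...,2]>52)&(L[...,2]<110)&(abs(L[...,1])<60)&(L[...,0]<-30)&(L[...,0]>-80)
P=L[m]; print(len(P))
for z in range(52,112,8):
    q=P[(P[:,2]>=z)&(P[:,2]<z+8)]
    if len(q): print(z,len(q),np.median(q[:,0]).round(1),q.min(0).round(0),q.max(0).round(0))
```

```text
27 side lowest [284.  136.8] top leftmost [381.4 194.4]
29 side lowest [284.  137.4] top leftmost [381.2 194.5]
31 side lowest [284.  137.9] top leftmost [380.9 194.5]
33 side lowest [284.  138.4] top leftmost [380.7 194.6]
meas side 284.3277777777778 137.10555555555555 top 382.14142857142855 193.28428571428572
52
52 1 -57.0 [-57.  -4.  59.] [-57.  -4.  59.]
60 3 -53.2 [-58.   4.  66.] [-49.  21.  68.]
68 5 -57.1 [-57. -25.  68.] [-54.  25.  74.]
76 12 -57.1 [-58. -18.  76.] [-50.  31.  84.]
84 7 -53.7 [-57. -19.  84.] [-50.  31.  91.]
92 11 -57.1 [-58. -39.  93.] [-50.  35.  98.]
100 11 -56.9 [-58. -13. 100.] [-50.  33. 107.]
108 2 -53.1 [-54.  28. 109.] [-53.  34. 110.]
```

carry_out --series '[{"x": 1, "y": 10, "z": 1.2, "rx": 0, "ry": 0, "rz": 0, "claw": 0}, {"x": 0, "y": 10, "z": 0, "rx": 0, "ry": 0, "rz": 0, "claw": 0}, {"x": 0, "y": 5, "z": 0, "rx": 0, "ry": 0, "rz": 0, "claw": 0}, {"x": 0, "y": 5, "z": 0, "rx": 0, "ry": 0, "rz": 0, "claw": 0}, {"x": 0, "y": 5, "z": 0, "rx": 0, "ry": 0, "rz": 0, "claw": 0}]'

```text
clock: 19.6
ee_pos: [398.1, -330.2, 86.7]
ee_rot: [-1.25, -1.157, 1.149]
contact_force: [0.1, -0.3, -1.5]
finger_gap: 0.07
```

carry_out --series '[{"x": 0, "y": 4, "z": 0, "rx": 0, "ry": 0, "rz": 0, "claw": 0}, {"x": 0, "y": 3, "z": 0, "rx": 0, "ry": 0, "rz": 0, "claw": 0}, {"x": 0, "y": 3, "z": 0, "rx": 0, "ry": 0, "rz": 0, "claw": 0}, {"x": 0, "y": 2, "z": 0, "rx": 0, "ry": 0, "rz": 0, "claw": 0}]'

```text
clock: 20.0
ee_pos: [398.3, -330.2, 75.1]
ee_rot: [-1.251, -1.157, 1.149]
contact_force: [1.1, -0.6, -0.4]
finger_gap: 0.071
```

Run:
```python
from h import *
to(rck([-54,0,70]),down(np.degrees(RY)+180))
s=snap('side','side5'); crop(s,240,90,310,160,9,'g15')
```

```text
t 20.0 p [ 398.3 -330.2   75.1] q [-0.69  0.33 -0.33  0.9   0.   -2.19] F [ 1.1 -0.6 -0.4] gap 0.071
rot tool deg [ 0.4 -0.3 -0. ] rows 1.0
shift in cur tool [-0.2  5.1 -0.2] rows 1.0
shift in target tool [-0.2  5.1 -0.3]
```

View pics/g15.png

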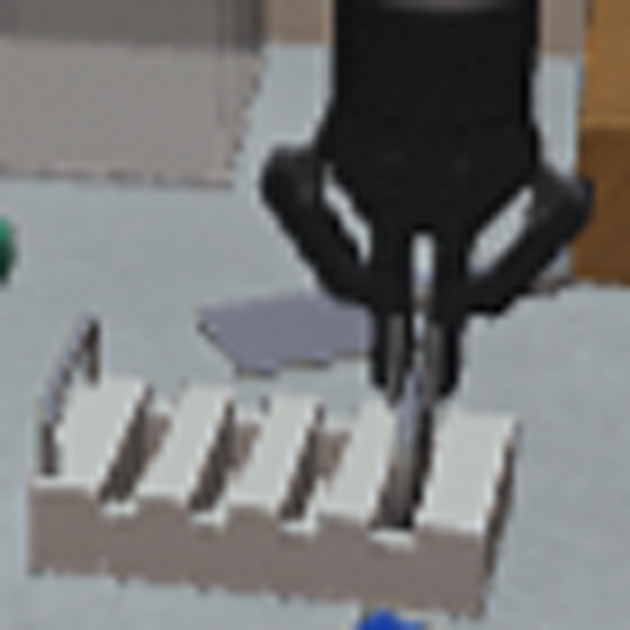

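In the slot. Continue down slowly until contact.

carry_out --series '[{"x": 0, "y": 2, "z": 0, "rx": 0, "ry": 0, "rz": 0, "claw": 0}, {"x": 0, "y": 1, "z": 0, "rx": 0, "ry": 0, "rz": 0, "claw": 0}, {"x": 0, "y": 1, "z": 0, "rx": 0, "ry": 0, "rz": 0, "claw": 0}]'

```text
clock: 20.35
ee_pos: [398.9, -330.6, 72.1]
ee_rot: [-1.252, -1.158, 1.149]
contact_force: [-1.3, 2.4, 15.9]
finger_gap: 0.072
```

carry_out --series '[{"x": 0, "y": 1, "z": 0, "rx": 0, "ry": 0, "rz": 0, "claw": 0}, {"x": 0, "y": 1, "z": 0, "rx": 0, "ry": 0, "rz": 0, "claw": 0}]'

```text
clock: 20.55
ee_pos: [399.6, -331.1, 71.9]
ee_rot: [-1.255, -1.159, 1.149]
contact_force: [-3.3, 4.7, 34.7]
finger_gap: 0.067
```

carry_out --series '[{"x": 0, "y": -2, "z": 0, "rx": 0, "ry": 0, "rz": 0, "claw": 10}, {"x": 0, "y": 0, "z": 0, "rx": 0, "ry": 0, "rz": 0, "claw": 20}, {"x": 0, "y": 0, "z": 0, "rx": 0, "ry": 0, "rz": 0, "claw": 20}, {"x": 0, "y": -10, "z": 0, "rx": 0, "ry": 0, "rz": 0, "claw": 20}, {"x": 0, "y": -20, "z": 0, "rx": 0, "ry": 0, "rz": 0, "claw": 20}, {"x": 0, "y": -40, "z": 0, "rx": 0, "ry": 0, "rz": 0, "claw": 25}, {"x": 0, "y": -40, "z": 0, "rx": 0, "ry": 0, "rz": 0, "claw": 25}, {"x": 0, "y": 0, "z": 0, "rx": 0, "ry": 0, "rz": 0, "claw": 25}]'

```text
clock: 21.35
ee_pos: [399.4, -331.7, 186.7]
ee_rot: [-1.259, -1.16, 1.149]
contact_force: [-0.5, -0.1, -1.1]
finger_gap: 0.247
```

Run:
```python
from h import *
to(grip(-78)-80*Rgrip()[:,1]+np.array([0,0,25]),Rgrip())
to(None,down(np.degrees(BY)))
s=snap('side','side6'); crop(s,240,90,310,160,9,'g16')
```

```text
t 21.35 p [ 399.4 -331.7  186.7] q [-0.7   0.24 -0.15  1.17  0.   -2.19] F [-0.5 -0.1 -1.1] gap 0.247
rot tool deg [  5.2 161.5 -57.5] rows 21.0
shift in cur tool [ 230.8   39.9 -107.7] rows 6.0
shift in target tool [-210.4  122.6   84.7]
t 21.35 p [ 399.4 -331.7  186.7] q [-0.7   0.24 -0.15  1.17  0.   -2.19] F [-0.5 -0.1 -1.1] gap 0.247
rot tool deg [  0.5 170.8   1.2] rows 21.0
```

View pics/g16.png

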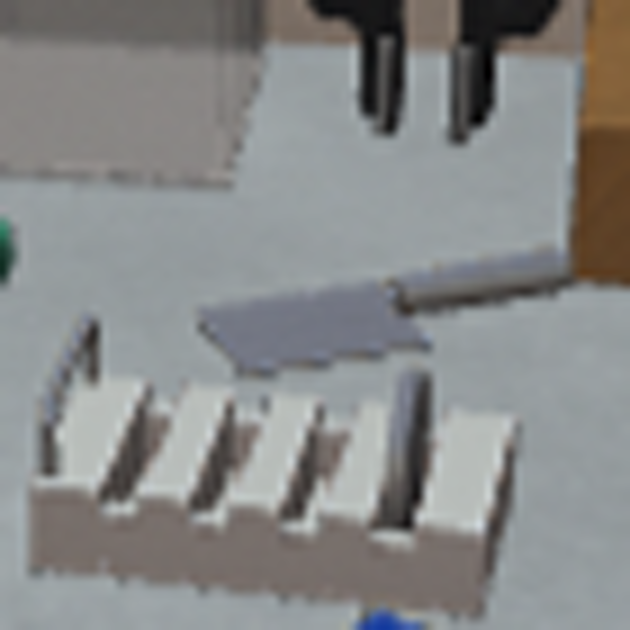

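Run:
```python
from h import *
R=Rgrip(-1)
to(grip(-78)-45*R[:,1],R)
```

```text
t 21.4 p [ 398.6 -331.1  184.3] q [-0.7   0.24 -0.15  1.17  0.   -2.19] F [-0.  -0.2 -0.4] gap 0.255
rot tool deg [-39.3  -8.7  -3.4] rows 5.0
shift in cur tool [ 233.9   89.6 -130.3] rows 6.0
shift in target tool [209.7 175.3 -70.7]
```

carry_out --series '[{"x": 0, "y": 0, "z": 0, "rx": -7.86, "ry": -1.74, "rz": -0.68, "claw": 25}, {"x": 0, "y": 0, "z": 0, "rx": -7.86, "ry": -1.74, "rz": -0.68, "claw": 25}, {"x": 0, "y": 0, "z": 0, "rx": -7.86, "ry": -1.74, "rz": -0.68, "claw": 25}, {"x": 0, "y": 0, "z": 0, "rx": -7.86, "ry": -1.74, "rz": -0.68, "claw": 25}, {"x": 0, "y": 0, "z": 0, "rx": -7.86, "ry": -1.74, "rz": -0.68, "claw": 25}, {"x": 0, "y": 0, "z": 0, "rx": 0, "ry": 0, "rz": 0, "claw": 25}, {"x": 0, "y": 0, "z": 0, "rx": 0, "ry": 0, "rz": 0, "claw": 25}]'

```text
clock: 22.1
ee_pos: [396.5, -330.3, 180.4]
ee_rot: [-1.635, -1.776, 0.83]
contact_force: [0.9, -0.5, -0.5]
finger_gap: 0.252
```

carry_out --series '[{"x": 20, "y": 10, "z": -7, "rx": 0, "ry": 0, "rz": 0, "claw": 25}, {"x": 38, "y": 20, "z": -12, "rx": 0, "ry": 0, "rz": 0, "claw": 25}, {"x": 38, "y": 20, "z": -12, "rx": 0, "ry": 0, "rz": 0, "claw": 25}, {"x": 38, "y": 25, "z": -12, "rx": 0, "ry": 0, "rz": 0, "claw": 25}, {"x": 38, "y": 25, "z": -12, "rx": 0, "ry": 0, "rz": 0, "claw": 25}, {"x": 30, "y": 25, "z": -12, "rx": 0, "ry": 0, "rz": 0, "claw": 25}, {"x": 8, "y": 25, "z": -4, "rx": 0, "ry": 0, "rz": 0, "claw": 25}, {"x": 0, "y": 0, "z": 0, "rx": 0, "ry": 0, "rz": 0, "claw": 25}, {"x": 0, "y": 0, "z": 0, "rx": 0, "ry": 0, "rz": 0, "claw": 25}]'

```text
clock: 23.0
ee_pos: [531.1, -107.1, 112.0]
ee_rot: [-1.634, -1.781, 0.833]
contact_force: [-1.1, -0.4, 0.4]
finger_gap: 0.249
```

Run:
```python
from h import *
R=Rgrip(-1)
to(grip(-78),R)
s=snap('side','side7'); crop(s,180,110,280,210,7,'g17')
```

```text
t 23.0 p [ 531.1 -107.1  112. ] q [-0.35  0.06 -0.91 -0.05  0.27 -1.91] F [-1.1 -0.4  0.4] gap 0.249
rot tool deg [-0.3 -0.   0.2] rows 1.0
shift in cur tool [-2.8 68.2 -2.1] rows 2.0
shift in target tool [-2.6 68.2 -1.8]
```

View pics/g17.png

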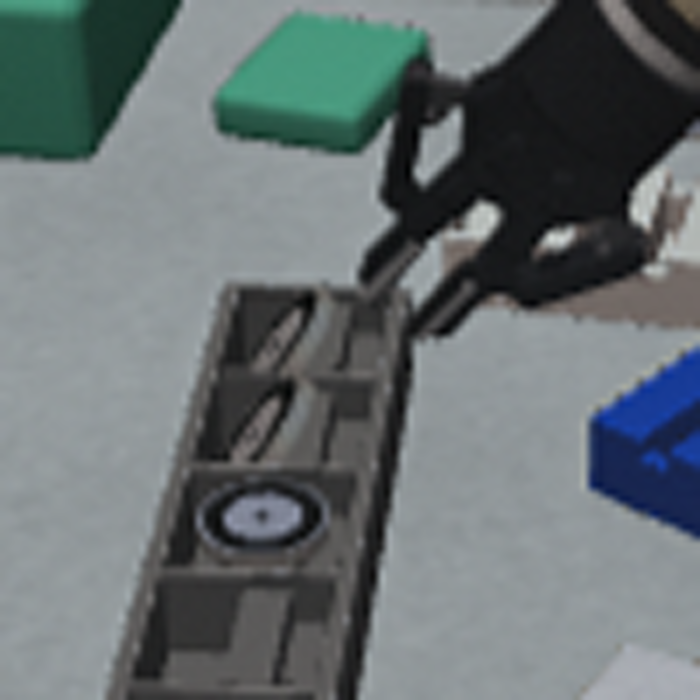

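carry_out --series '[{"x": -2, "y": 20, "z": -1.5, "rx": 0, "ry": 0, "rz": 0, "claw": 25}, {"x": 0, "y": 15, "z": 0, "rx": 0, "ry": 0, "rz": 0, "claw": 25}, {"x": 0, "y": 5, "z": 0, "rx": 0, "ry": 0, "rz": 0, "claw": 25}, {"x": 0, "y": 0, "z": 0, "rx": 0, "ry": 0, "rz": 0, "claw": 25}, {"x": 0, "y": 0, "z": 0, "rx": 0, "ry": 0, "rz": 0, "claw": 25}]'

```text
clock: 23.55
ee_pos: [556.8, -108.3, 82.9]
ee_rot: [-1.637, -1.78, 0.83]
contact_force: [-0.5, -0.5, -0.2]
finger_gap: 0.251
```

Run:
```python
from h import *
R=Rgrip(-1)
to(grip(-78),R)
```

```text
t 23.55 p [ 556.8 -108.3   82.9] q [-0.33  0.16 -0.92 -0.16  0.26 -1.89] F [-0.5 -0.5 -0.2] gap 0.251
rot tool deg [-0.2 -0.2  0.1] rows 1.0
shift in cur tool [ 0.7 29.5 -1.1] rows 1.0
shift in target tool [ 0.7 29.5 -1. ]
```

carry_out --series '[{"x": 0.5, "y": 10, "z": -1, "rx": 0, "ry": 0, "rz": 0, "claw": 25}, {"x": 0, "y": 8, "z": 0, "rx": 0, "ry": 0, "rz": 0, "claw": 25}, {"x": 0, "y": 6, "z": 0, "rx": 0, "ry": 0, "rz": 0, "claw": 25}, {"x": 0, "y": 4, "z": 0, "rx": 0, "ry": 0, "rz": 0, "claw": 25}, {"x": 0, "y": 3, "z": 0, "rx": 0, "ry": 0, "rz": 0, "claw": 25}, {"x": 0, "y": 0, "z": 0, "rx": 0, "ry": 0, "rz": 0, "claw": 25}, {"x": 0, "y": 0, "z": 0, "rx": 0, "ry": 0, "rz": 0, "claw": 25}]'

```text
clock: 24.25
ee_pos: [577.5, -105.5, 59.2]
ee_rot: [-1.636, -1.78, 0.83]
contact_force: [0.3, -0.0, -0.1]
finger_gap: 0.252
```

Run:
```python
from h import *
R=Rgrip(-1)
to(grip(-78),R)
s=snap('side','side7'); crop(s,190,130,270,210,8,'g18')
```

```text
t 24.25 p [ 577.5 -105.5   59.2] q [-0.31  0.24 -0.91 -0.24  0.25 -1.87] F [ 0.3 -0.  -0.1] gap 0.252
rot tool deg [-0.2 -0.1  0.1] rows 1.0
shift in cur tool [-0.4 -2.1 -0.3] rows 1.0
shift in target tool [-0.4 -2.1 -0.3]
```

View pics/g18.png

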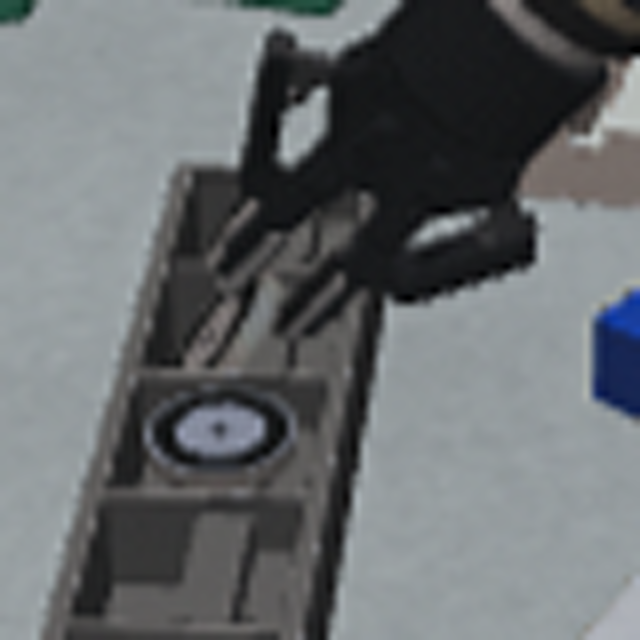

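Straddling, same as last time (14 mm deep). Close and pull out.

carry_out --series '[{"x": 0, "y": 0, "z": 0, "rx": 0, "ry": 0, "rz": 0, "claw": 0}, {"x": 0, "y": 0, "z": 0, "rx": 0, "ry": 0, "rz": 0, "claw": 0}, {"x": 0, "y": 0, "z": 0, "rx": 0, "ry": 0, "rz": 0, "claw": 0}, {"x": 0, "y": 0, "z": 0, "rx": 0, "ry": 0, "rz": 0, "claw": 0}, {"x": 0, "y": 0, "z": 0, "rx": 0, "ry": 0, "rz": 0, "claw": 0}]'

```text
clock: 24.8
ee_pos: [577.7, -105.6, 59.5]
ee_rot: [-1.637, -1.781, 0.83]
contact_force: [-1.4, 0.2, 3.3]
finger_gap: 0.07
```

carry_out --series '[{"x": 0, "y": -5, "z": 0, "rx": 0, "ry": 0, "rz": 0, "claw": 0}, {"x": 0, "y": -10, "z": 0, "rx": 0, "ry": 0, "rz": 0, "claw": 0}, {"x": 0, "y": -15, "z": 0, "rx": 0, "ry": 0, "rz": 0, "claw": 0}, {"x": 0, "y": -20, "z": 0, "rx": 0, "ry": 0, "rz": 0, "claw": 0}, {"x": 0, "y": -20, "z": 0, "rx": 0, "ry": 0, "rz": 0, "claw": 0}, {"x": 0, "y": -20, "z": -15, "rx": 0, "ry": 0, "rz": 0, "claw": 0}, {"x": 0, "y": -30, "z": -30, "rx": 0, "ry": 0, "rz": 0, "claw": 0}, {"x": 0, "y": -10, "z": -10, "rx": 0, "ry": 0, "rz": 0, "claw": 0}, {"x": 0, "y": 0, "z": 0, "rx": 0, "ry": 0, "rz": 0, "claw": 0}, {"x": 0, "y": 0, "z": 0, "rx": 0, "ry": 0, "rz": 0, "claw": 0}]'

```text
clock: 25.8
ee_pos: [535.6, -109.2, 193.8]
ee_rot: [-1.636, -1.78, 0.831]
contact_force: [0.6, -0.1, -1.1]
finger_gap: 0.068
```

Run:
```python
from h import *
to(rck([54,0,190]),down(np.degrees(RY)+180))
s=snap('side','side8'); crop(s,180,100,320,200,5,'g19')
```

```text
t 25.8 p [ 535.6 -109.2  193.8] q [-0.35 -0.07 -0.75  0.24  0.27 -1.91] F [ 0.6 -0.1 -1.1] gap 0.068
rot tool deg [39.7  8.4  3.3] rows 5.0
shift in cur tool [-225.8  -28.5   38.9] rows 5.0
shift in target tool [-230.5    3.8   12.8]
```

View pics/g19.png

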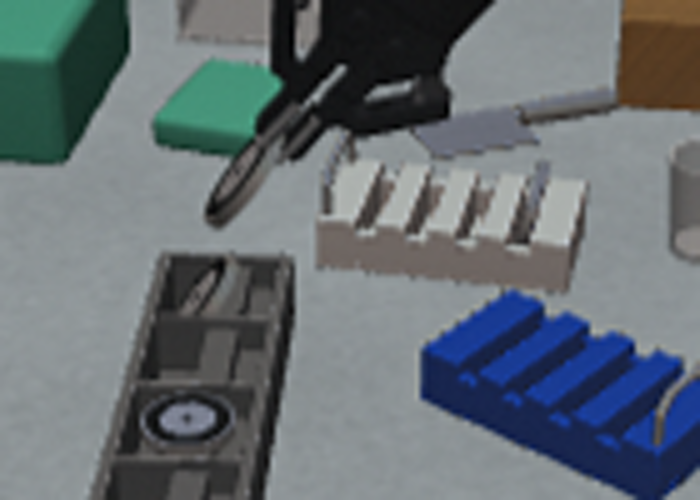

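carry_out --series '[{"x": 0, "y": 0, "z": 0, "rx": 7.94, "ry": 1.68, "rz": 0.66, "claw": 0}, {"x": 0, "y": 0, "z": 0, "rx": 7.94, "ry": 1.68, "rz": 0.66, "claw": 0}, {"x": 0, "y": 0, "z": 0, "rx": 7.94, "ry": 1.68, "rz": 0.66, "claw": 0}, {"x": 0, "y": 0, "z": 0, "rx": 7.94, "ry": 1.68, "rz": 0.66, "claw": 0}, {"x": 0, "y": 0, "z": 0, "rx": 7.94, "ry": 1.68, "rz": 0.66, "claw": 0}, {"x": 0, "y": 0, "z": 0, "rx": 0, "ry": 0, "rz": 0, "claw": 0}]'

```text
clock: 26.45
ee_pos: [538.2, -109.0, 190.0]
ee_rot: [-1.235, -1.151, 1.161]
contact_force: [1.1, 0.1, -1.2]
finger_gap: 0.064
```

carry_out --series '[{"x": -20, "y": 0, "z": 1, "rx": 0, "ry": 0, "rz": 0, "claw": 0}, {"x": -40, "y": 0, "z": 2, "rx": 0, "ry": 0, "rz": 0, "claw": 0}, {"x": -40, "y": 0, "z": 2, "rx": 0, "ry": 0, "rz": 0, "claw": 0}, {"x": -40, "y": 0, "z": 2, "rx": 0, "ry": 0, "rz": 0, "claw": 0}, {"x": -40, "y": 0, "z": 2, "rx": 0, "ry": 0, "rz": 0, "claw": 0}, {"x": -35, "y": 0, "z": 2, "rx": 0, "ry": 0, "rz": 0, "claw": 0}, {"x": -15, "y": 0, "z": 1.5, "rx": 0, "ry": 0, "rz": 0, "claw": 0}, {"x": 0, "y": 0, "z": 0, "rx": 0, "ry": 0, "rz": 0, "claw": 0}, {"x": 0, "y": 0, "z": 0, "rx": 0, "ry": 0, "rz": 0, "claw": 0}, {"x": 0, "y": 0, "z": 0, "rx": 0, "ry": 0, "rz": 0, "claw": 0}]'

```text
clock: 27.45
ee_pos: [507.8, -336.6, 194.3]
ee_rot: [-1.243, -1.158, 1.157]
contact_force: [0.4, 0.0, -1.3]
finger_gap: 0.07
```

Run:
```python
from h import *
to(rck([54,0,120]),down(np.degrees(RY)+180))
s=snap('side','side9'); crop(s,230,80,310,160,8,'g20')
t=snap('top','top9'); crop(t,360,140,430,220,7,'g21')
```

```text
t 27.45 p [ 507.8 -336.6  194.3] q [-0.59  0.4   0.1   1.28  0.   -2.09] F [ 0.4  0.  -1.3] gap 0.07
rot tool deg [ 0.1  0.1 -0. ] rows 1.0
shift in cur tool [-1.7 74.3  1.5] rows 2.0
shift in target tool [-1.7 74.3  1.4]
```

View pics/g20.png

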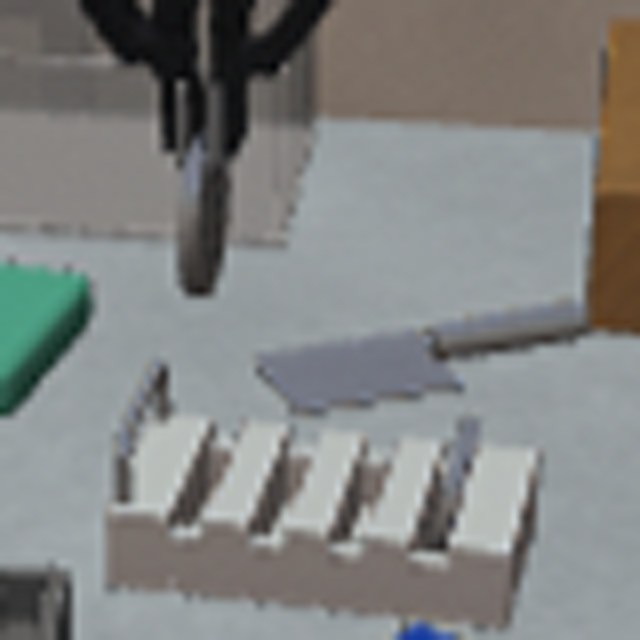

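View pics/g21.png

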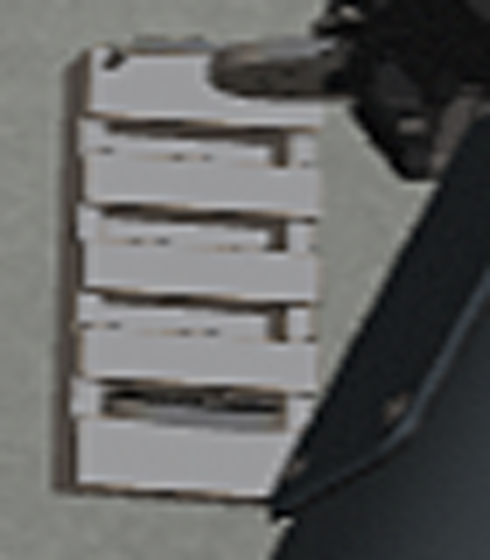

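carry_out --series '[{"x": -1.5, "y": 25, "z": 1.3, "rx": 0, "ry": 0, "rz": 0, "claw": 0}, {"x": 0, "y": 25, "z": 0, "rx": 0, "ry": 0, "rz": 0, "claw": 0}, {"x": 0, "y": 15, "z": 0, "rx": 0, "ry": 0, "rz": 0, "claw": 0}, {"x": 0, "y": 5, "z": 0, "rx": 0, "ry": 0, "rz": 0, "claw": 0}, {"x": 0, "y": 0, "z": 0, "rx": 0, "ry": 0, "rz": 0, "claw": 0}, {"x": 0, "y": 0, "z": 0, "rx": 0, "ry": 0, "rz": 0, "claw": 0}]'

```text
clock: 28.15
ee_pos: [507.1, -339.3, 125.3]
ee_rot: [-1.245, -1.158, 1.157]
contact_force: [-0.7, 0.1, -0.6]
finger_gap: 0.071
```

```bash
cat >> h.py <<'E'
def chk(tag,k=28,lx=None):
    s=snap('side',tag+'s'); t=snap('top',tag+'t')
    p=np.array(robot.read_state()['ee_pos']); c=p-[0,0,k]; yd=Rz(RY)@[0,1,0]; th=np.linspace(0,2*np.pi,73)
    for S in (s,t):
        r=np.array([w2px(S,c+35*(np.cos(a)*yd+np.sin(a)*np.array([0,0,1]))) for a in th]); 
        print('lowest',r[r[:,1].argmax()].round(1),'leftmost',r[r[:,0].argmin()].round(1))
    C=cloud(s); L=(C-RP)@Rz(RY)
    for z in range(50,112,10):
        m=(s['depth']>0)&(L[...,2]>z)&(L[...,2]<z+10)&(abs(L[...,1])<40)&(abs(L[...,0]-lx)<16); q=L[m]
        if len(q): print(z,len(q),'x med',np.median(q[:,0]).round(1),np.percentile(q[:,0],[5,95]).round(0))
    return s,t
E
python3 - <<'E'
from h import *
to(rck([54,0,70]),down(np.degrees(RY)+180))
s,t=chk('h1',lx=54)
crop(s,230,90,300,150,9,'g22')
E
```

```text
t 28.15 p [ 507.1 -339.3  125.3] q [-0.59  0.44 -0.02  1.11  0.   -2.09] F [-0.7  0.1 -0.6] gap 0.071
rot tool deg [ 0.2  0.1 -0.1] rows 1.0
shift in cur tool [ 1.1 55.3  1.1] rows 2.0
shift in target tool [ 1.  55.3  0.9]
lowest [254.1 133.5] leftmost [252.8 127.9]
lowest [396.3 158.1] leftmost [382.6 155.5]
60 4 x med 49.6 [49. 50.]
70 14 x med 49.5 [49. 56.]
80 14 x med 49.5 [49. 55.]
90 18 x med 49.7 [49. 54.]
100 14 x med 50.5 [49. 55.]
110 11 x med 51.1 [47. 57.]
```

View pics/g22.png

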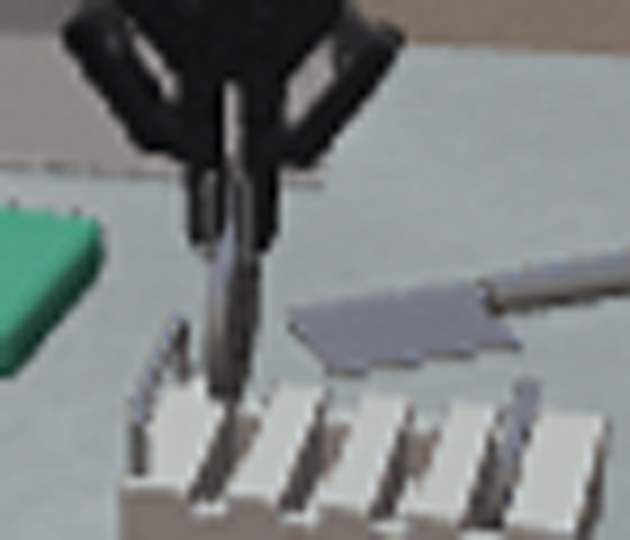

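carry_out --series '[{"x": 1, "y": 10, "z": 0, "rx": 0, "ry": 0, "rz": 0, "claw": 0}, {"x": 0, "y": 10, "z": 0, "rx": 0, "ry": 0, "rz": 0, "claw": 0}, {"x": 0, "y": 8, "z": 0, "rx": 0, "ry": 0, "rz": 0, "claw": 0}, {"x": 0, "y": 6, "z": 0, "rx": 0, "ry": 0, "rz": 0, "claw": 0}, {"x": 0, "y": 5, "z": 0, "rx": 0, "ry": 0, "rz": 0, "claw": 0}]'

```text
clock: 28.75
ee_pos: [506.4, -338.3, 84.5]
ee_rot: [-1.243, -1.157, 1.156]
contact_force: [0.3, 0.2, -1.4]
finger_gap: 0.072
```

carry_out --series '[{"x": 0, "y": 4, "z": 0, "rx": 0, "ry": 0, "rz": 0, "claw": 0}, {"x": 0, "y": 3, "z": 0, "rx": 0, "ry": 0, "rz": 0, "claw": 0}, {"x": 0, "y": 3, "z": 0, "rx": 0, "ry": 0, "rz": 0, "claw": 0}, {"x": 0, "y": 2, "z": 0, "rx": 0, "ry": 0, "rz": 0, "claw": 0}]'

```text
clock: 29.15
ee_pos: [506.7, -338.4, 73.3]
ee_rot: [-1.244, -1.157, 1.156]
contact_force: [0.2, -1.0, -1.7]
finger_gap: 0.067
```

Run:
```python
from h import *
to(rck([54,0,70]),down(np.degrees(RY)+180))
s=snap('side'); crop(s,230,90,310,160,8,'g23')
```

```text
t 29.15 p [ 506.7 -338.4   73.3] q [-0.59  0.47 -0.1   1.    0.   -2.09] F [ 0.2 -1.  -1.7] gap 0.067
rot tool deg [ 0.1  0.  -0. ] rows 1.0
shift in cur tool [0.2 3.3 0.5] rows 1.0
shift in target tool [0.2 3.3 0.5]
```

View pics/g23.png

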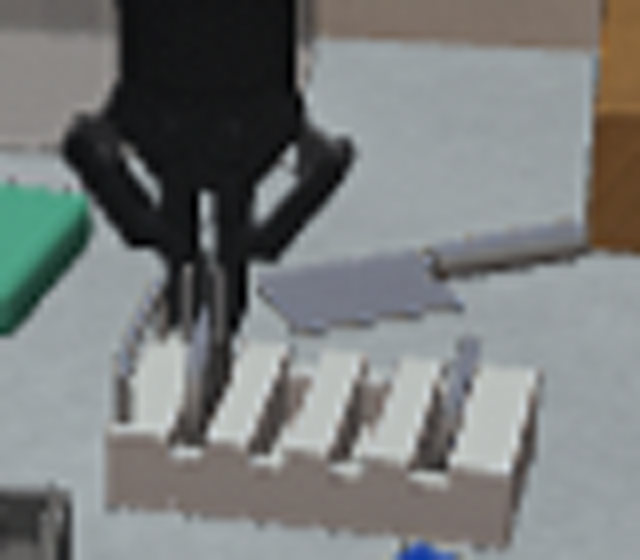

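carry_out --series '[{"x": 0, "y": 1, "z": 0, "rx": 0, "ry": 0, "rz": 0, "claw": 0}, {"x": 0, "y": 1, "z": 0, "rx": 0, "ry": 0, "rz": 0, "claw": 0}, {"x": 0, "y": 1, "z": 0, "rx": 0, "ry": 0, "rz": 0, "claw": 0}]'

```text
clock: 29.5
ee_pos: [507.5, -338.9, 72.1]
ee_rot: [-1.246, -1.158, 1.156]
contact_force: [-2.3, 2.1, 18.1]
finger_gap: 0.071
```

carry_out --series '[{"x": 0, "y": 0, "z": 0, "rx": 0, "ry": 0, "rz": 0, "claw": 10}, {"x": 0, "y": -1, "z": 0, "rx": 0, "ry": 0, "rz": 0, "claw": 16}, {"x": 0, "y": 0, "z": 0, "rx": 0, "ry": 0, "rz": 0, "claw": 16}, {"x": 0, "y": -10, "z": 0, "rx": 0, "ry": 0, "rz": 0, "claw": 16}, {"x": 0, "y": -20, "z": 0, "rx": 0, "ry": 0, "rz": 0, "claw": 16}, {"x": 0, "y": -40, "z": 0, "rx": 0, "ry": 0, "rz": 0, "claw": 25}, {"x": 0, "y": -40, "z": 0, "rx": 0, "ry": 0, "rz": 0, "claw": 25}, {"x": 0, "y": 0, "z": 0, "rx": 0, "ry": 0, "rz": 0, "claw": 25}, {"x": 0, "y": 0, "z": 0, "rx": 0, "ry": 0, "rz": 0, "claw": 25}]'

```text
clock: 30.4
ee_pos: [507.0, -338.6, 182.9]
ee_rot: [-1.246, -1.158, 1.156]
contact_force: [-0.3, -0.0, -1.0]
finger_gap: 0.251
```

Run:
```python
from h import *
R=Rgrip(-1)
to(grip(-156)-45*R[:,1],R)
s=snap('side','s30'); crop(s,180,100,320,200,5,'g24')
```

```text
t 30.4 p [ 507.  -338.6  182.9] q [-0.59  0.4   0.08  1.25  0.   -2.09] F [-0.3 -0.  -1. ] gap 0.251
rot tool deg [-39.7  -8.4  -3.2] rows 5.0
shift in cur tool [155.7  87.3 -35.7] rows 4.0
shift in target tool [148.2 105.2  10.6]
```

View pics/g24.png

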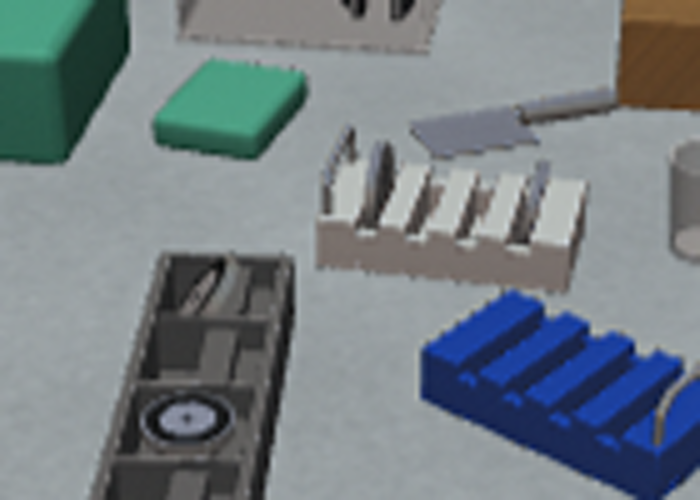

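Run:
```python
from h import *
s=snap('side','s31'); crop(s,240,110,310,160,10,'g25')
t=snap('top','t31'); crop(t,360,140,430,220,7,'g26')
```

```text
(no output)
```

View pics/g25.png

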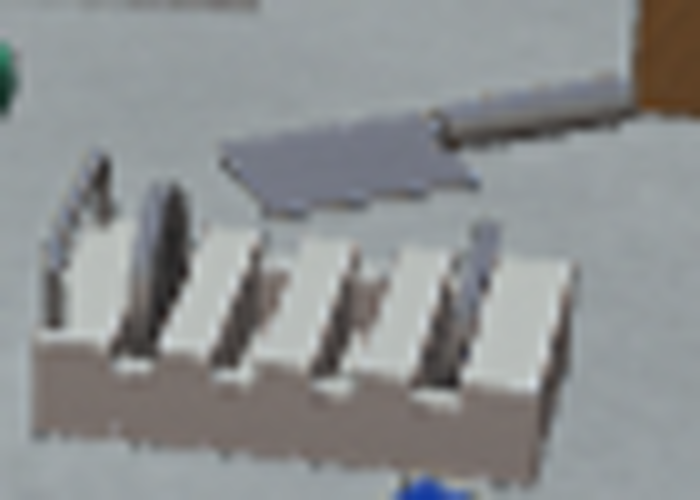

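View pics/g26.png

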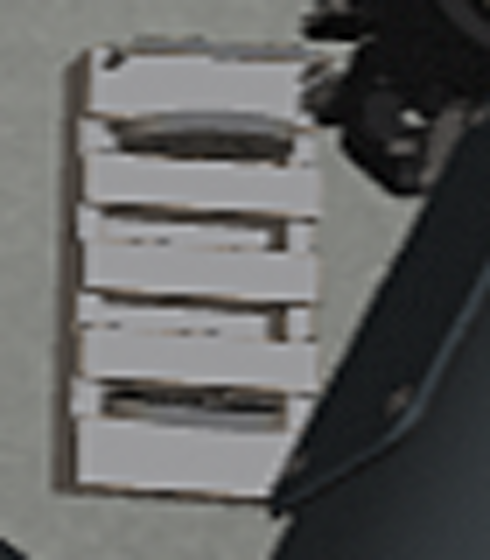

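Run:
```python
from h import *
for n in ('s31','t31','side6'):
    s=load(n); C=cloud(s); L=(C-RP)@Rz(RY)
    for lx in (-54,54):
        for z in range(44,84,8):
            m=(s['depth']>0)&(L[...,2]>z)&(L[...,2]<z+8)&(abs(L[...,1])<42)&(abs(L[...,0]-lx)<24); q=L[m]
            if len(q): print(n,lx,z,len(q),'x med',np.median(q[:,0]).round(1),np.percentile(q[:,0],[5,95]).round(0),'y',np.percentile(q[:,1],[2,98]).round(0),'zmax',q[:,2].max().round(1))
```

```text
s31 -54 44 9 x med -59.7 [-69. -56.] y [-26.  37.] zmax 51.6
s31 -54 52 5 x med -62.1 [-63. -59.] y [31. 38.] zmax 59.7
s31 -54 60 9 x med -64.3 [-67. -60.] y [18. 36.] zmax 67.7
s31 -54 68 9 x med -63.7 [-68. -61.] y [ 8. 24.] zmax 75.5
s31 -54 76 5 x med -66.0 [-68. -64.] y [-3. 14.] zmax 79.1
s31 54 44 14 x med 49.9 [37. 58.] y [-34.  35.] zmax 51.0
s31 54 52 15 x med 50.4 [49. 55.] y [-24.  32.] zmax 60.0
s31 54 60 12 x med 50.2 [49. 58.] y [-23.  31.] zmax 68.0
s31 54 68 15 x med 52.5 [49. 57.] y [-11.  26.] zmax 76.0
s31 54 76 4 x med 52.4 [50. 54.] y [-7. 10.] zmax 78.1
t31 -54 44 24 x med -53.5 [-73. -33.] y [-37.  38.] zmax 50.8
t31 -54 52 12 x med -57.1 [-62. -55.] y [-19.  37.] zmax 59.7
t31 -54 60 24 x med -60.1 [-66. -57.] y [-24.  33.] zmax 67.4
t31 -54 68 47 x med -62.9 [-67. -59.] y [-16.  26.] zmax 75.8
t31 -54 76 4 x med -65.0 [-65. -63.] y [-4.  3.] zmax 78.9
t31 54 44 29 x med 51.6 [38. 75.] y [-30.  37.] zmax 51.4
t31 54 52 22 x med 51.8 [51. 57.] y [-21.  34.] zmax 59.6
t31 54 60 22 x med 52.5 [51. 59.] y [-28.  30.] zmax 67.7
t31 54 68 44 x med 54.9 [51. 58.] y [-19.  23.] zmax 75.9
t31 54 76 9 x med 54.4 [51. 58.] y [-8. 11.] zmax 78.8
side6 -54 44 17 x med -56.8 [-77. -38.] y [-26.  37.] zmax 51.7
side6 -54 52 11 x med -55.4 [-57. -51.] y [-28.  32.] zmax 59.3
side6 -54 60 14 x med -54.9 [-57. -49.] y [-30.  29.] zmax 67.9
side6 -54 68 7 x med -54.9 [-57. -52.] y [ 0. 21.] zmax 76.0
side6 -54 76 7 x med -53.4 [-57. -50.] y [-8.  7.] zmax 79.5
side6 54 44 5 x med 34.3 [31. 64.] y [-32.  38.] zmax 45.2
```

carry_out --series '[{"x": 0, "y": 0, "z": 0, "rx": -7.94, "ry": -1.68, "rz": -0.64, "claw": 25}, {"x": 0, "y": 0, "z": 0, "rx": -7.94, "ry": -1.68, "rz": -0.64, "claw": 25}, {"x": 0, "y": 0, "z": 0, "rx": -7.94, "ry": -1.68, "rz": -0.64, "claw": 25}, {"x": 0, "y": 0, "z": 0, "rx": -7.94, "ry": -1.68, "rz": -0.64, "claw": 25}, {"x": 0, "y": 0, "z": 0, "rx": -7.94, "ry": -1.68, "rz": -0.64, "claw": 25}, {"x": 0, "y": 0, "z": 0, "rx": 0, "ry": 0, "rz": 0, "claw": 25}]'

```text
clock: 31.15
ee_pos: [502.2, -335.9, 177.1]
ee_rot: [-1.634, -1.777, 0.826]
contact_force: [-0.9, 0.9, -1.2]
finger_gap: 0.254
```

carry_out --series '[{"x": 20, "y": 0, "z": 3, "rx": 0, "ry": 0, "rz": 0, "claw": 25}, {"x": 40, "y": 0, "z": 3, "rx": 0, "ry": 0, "rz": 0, "claw": 25}, {"x": 40, "y": 5, "z": 3, "rx": 0, "ry": 0, "rz": 0, "claw": 25}, {"x": 35, "y": 20, "z": 1, "rx": 0, "ry": 0, "rz": 0, "claw": 25}, {"x": 13, "y": 30, "z": 0, "rx": 0, "ry": 0, "rz": 0, "claw": 25}, {"x": 0, "y": 30, "z": 0, "rx": 0, "ry": 0, "rz": 0, "claw": 25}, {"x": 0, "y": 10, "z": 0, "rx": 0, "ry": 0, "rz": 0, "claw": 25}, {"x": 0, "y": 0, "z": 0, "rx": 0, "ry": 0, "rz": 0, "claw": 25}, {"x": 0, "y": 0, "z": 0, "rx": 0, "ry": 0, "rz": 0, "claw": 25}, {"x": 0, "y": 0, "z": 0, "rx": 0, "ry": 0, "rz": 0, "claw": 25}]'

```text
clock: 32.15
ee_pos: [547.4, -187.0, 103.2]
ee_rot: [-1.64, -1.78, 0.831]
contact_force: [-0.6, -0.9, 0.7]
finger_gap: 0.246
```

Run:
```python
from h import *
R=Rgrip(-1)
to(grip(-156),R)
s=snap('side','s32'); crop(s,180,90,280,190,7,'g27')
```

```text
t 32.15 p [ 547.4 -187.   103.2] q [-0.52  0.15 -0.82 -0.01  0.37 -2.05] F [-0.6 -0.9  0.7] gap 0.246
rot tool deg [-0.1 -0.1 -0. ] rows 1.0
shift in cur tool [ 0.4 55.3 -0.3] rows 2.0
shift in target tool [ 0.4 55.3 -0.1]
```

View pics/g27.png

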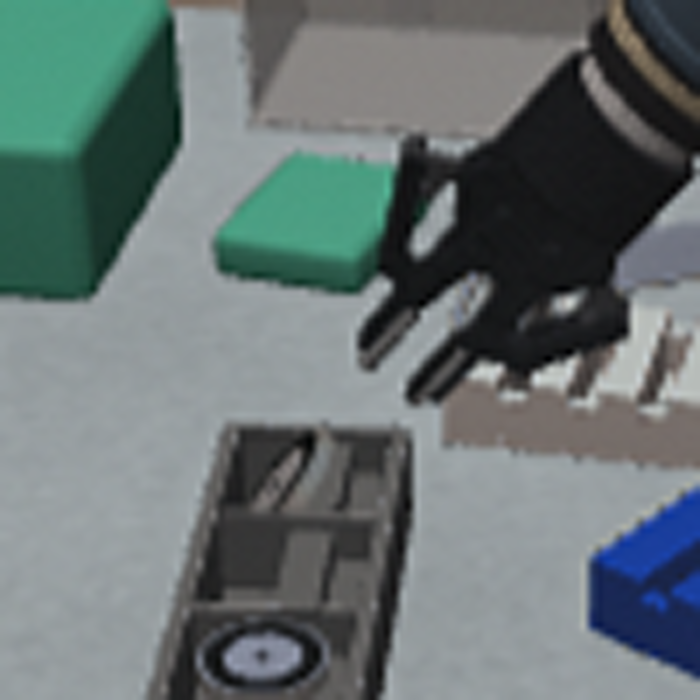

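carry_out --series '[{"x": 0, "y": 15, "z": 0, "rx": 0, "ry": 0, "rz": 0, "claw": 25}, {"x": 0, "y": 15, "z": 0, "rx": 0, "ry": 0, "rz": 0, "claw": 25}, {"x": 0, "y": 8, "z": 0, "rx": 0, "ry": 0, "rz": 0, "claw": 25}, {"x": 0, "y": 5, "z": 0, "rx": 0, "ry": 0, "rz": 0, "claw": 25}, {"x": 0, "y": 0, "z": 0, "rx": 0, "ry": 0, "rz": 0, "claw": 25}, {"x": 0, "y": 0, "z": 0, "rx": 0, "ry": 0, "rz": 0, "claw": 25}, {"x": 0, "y": 0, "z": 0, "rx": 0, "ry": 0, "rz": 0, "claw": 25}]'

```text
clock: 32.9
ee_pos: [574.8, -184.1, 69.8]
ee_rot: [-1.639, -1.781, 0.831]
contact_force: [0.3, 0.1, 0.7]
finger_gap: 0.249
```

Run:
```python
from h import *
R=Rgrip(-1)
to(grip(-156),R)
```

```text
t 32.9 p [ 574.8 -184.1   69.8] q [-0.48  0.25 -0.82 -0.12  0.35 -2.02] F [0.3 0.1 0.7] gap 0.249
rot tool deg [-0.1 -0.1  0. ] rows 1.0
shift in cur tool [-0.2 12.  -0.5] rows 1.0
shift in target tool [-0.2 12.  -0.5]
```

carry_out --series '[{"x": 0, "y": 6, "z": -0.5, "rx": 0, "ry": 0, "rz": 0, "claw": 25}, {"x": 0, "y": 5, "z": 0, "rx": 0, "ry": 0, "rz": 0, "claw": 25}, {"x": 0, "y": 3, "z": 0, "rx": 0, "ry": 0, "rz": 0, "claw": 25}, {"x": 0, "y": 0, "z": 0, "rx": 0, "ry": 0, "rz": 0, "claw": 25}, {"x": 0, "y": 0, "z": 0, "rx": 0, "ry": 0, "rz": 0, "claw": 25}]'

```text
clock: 33.4
ee_pos: [584.1, -183.1, 58.6]
ee_rot: [-1.638, -1.78, 0.831]
contact_force: [0.6, -0.1, -0.4]
finger_gap: 0.249
```

Run:
```python
from h import *
R=Rgrip(-1)
to(grip(-156),R)
s=snap('side','s33'); crop(s,190,110,270,190,8,'g28')
```

```text
t 33.4 p [ 584.1 -183.1   58.6] q [-0.47  0.29 -0.82 -0.15  0.34 -2.01] F [ 0.6 -0.1 -0.4] gap 0.249
rot tool deg [-0.2 -0.1  0.1] rows 1.0
shift in cur tool [-0.5 -2.6 -0.5] rows 1.0
shift in target tool [-0.5 -2.6 -0.5]
```

View pics/g28.png

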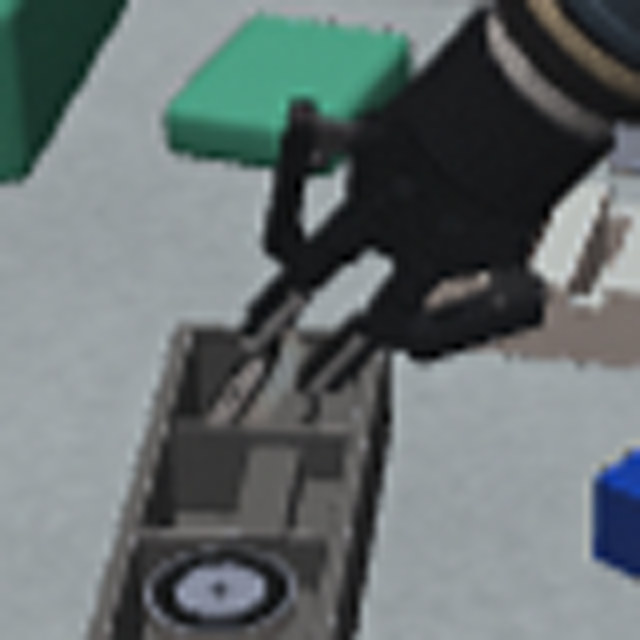

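carry_out --series '[{"x": 0, "y": 0, "z": 0, "rx": 0, "ry": 0, "rz": 0, "claw": 0}, {"x": 0, "y": 0, "z": 0, "rx": 0, "ry": 0, "rz": 0, "claw": 0}, {"x": 0, "y": 0, "z": 0, "rx": 0, "ry": 0, "rz": 0, "claw": 0}, {"x": 0, "y": 0, "z": 0, "rx": 0, "ry": 0, "rz": 0, "claw": 0}, {"x": 0, "y": 0, "z": 0, "rx": 0, "ry": 0, "rz": 0, "claw": 0}]'

```text
clock: 33.95
ee_pos: [584.3, -183.2, 59.2]
ee_rot: [-1.639, -1.781, 0.831]
contact_force: [0.1, -0.1, 1.4]
finger_gap: 0.072
```

carry_out --series '[{"x": 0, "y": -5, "z": 0, "rx": 0, "ry": 0, "rz": 0, "claw": 0}, {"x": 0, "y": -10, "z": 0, "rx": 0, "ry": 0, "rz": 0, "claw": 0}, {"x": 0, "y": -15, "z": 0, "rx": 0, "ry": 0, "rz": 0, "claw": 0}, {"x": 0, "y": -20, "z": 0, "rx": 0, "ry": 0, "rz": 0, "claw": 0}, {"x": 0, "y": -20, "z": 0, "rx": 0, "ry": 0, "rz": 0, "claw": 0}, {"x": 0, "y": -20, "z": -15, "rx": 0, "ry": 0, "rz": 0, "claw": 0}, {"x": 0, "y": -30, "z": -30, "rx": 0, "ry": 0, "rz": 0, "claw": 0}, {"x": 0, "y": -10, "z": -10, "rx": 0, "ry": 0, "rz": 0, "claw": 0}, {"x": 0, "y": 0, "z": 0, "rx": 0, "ry": 0, "rz": 0, "claw": 0}, {"x": 0, "y": 0, "z": 0, "rx": 0, "ry": 0, "rz": 0, "claw": 0}]'

```text
clock: 34.95
ee_pos: [542.1, -186.5, 193.3]
ee_rot: [-1.638, -1.779, 0.831]
contact_force: [-0.0, -0.6, -2.0]
finger_gap: 0.066
```

Run:
```python
from h import *
to(rck([-18,0,190]),down(np.degrees(RY)+180))
s=snap('side','s34'); crop(s,180,80,320,180,5,'g29')
```

```text
t 34.95 p [ 542.1 -186.5  193.3] q [-0.52  0.01 -0.68  0.29  0.37 -2.06] F [-0.  -0.6 -2. ] gap 0.066
rot tool deg [39.7  8.4  3.2] rows 5.0
shift in cur tool [-137.2  -74.1   93.6] rows 4.0
shift in target tool [-153.9    3.3   96.8]
```

View pics/g29.png

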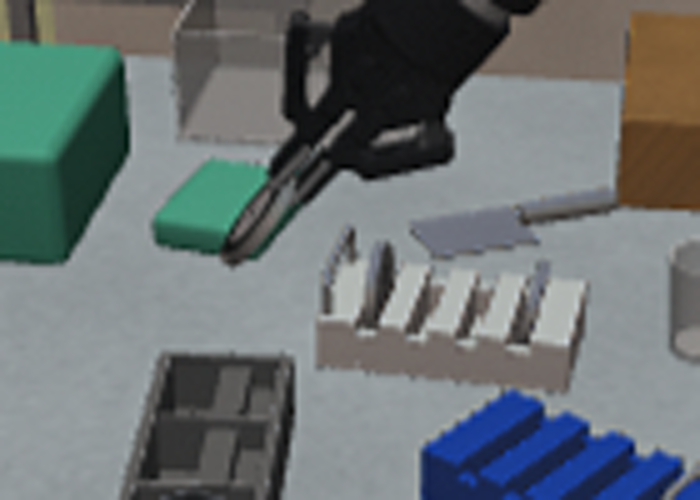

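carry_out --series '[{"x": 0, "y": 0, "z": 0, "rx": 7.94, "ry": 1.68, "rz": 0.64, "claw": 0}, {"x": 0, "y": 0, "z": 0, "rx": 7.94, "ry": 1.68, "rz": 0.64, "claw": 0}, {"x": 0, "y": 0, "z": 0, "rx": 7.94, "ry": 1.68, "rz": 0.64, "claw": 0}, {"x": 0, "y": 0, "z": 0, "rx": 7.94, "ry": 1.68, "rz": 0.64, "claw": 0}, {"x": 0, "y": 0, "z": 0, "rx": 7.94, "ry": 1.68, "rz": 0.64, "claw": 0}, {"x": 0, "y": 0, "z": 0, "rx": 0, "ry": 0, "rz": 0, "claw": 0}]'

```text
clock: 35.6
ee_pos: [544.7, -186.3, 189.7]
ee_rot: [-1.235, -1.152, 1.16]
contact_force: [1.7, -0.0, -2.1]
finger_gap: 0.072
```

carry_out --series '[{"x": -15, "y": 0, "z": 10, "rx": 0, "ry": 0, "rz": 0, "claw": 0}, {"x": -31, "y": 0, "z": 20, "rx": 0, "ry": 0, "rz": 0, "claw": 0}, {"x": -31, "y": 0, "z": 20, "rx": 0, "ry": 0, "rz": 0, "claw": 0}, {"x": -31, "y": 0, "z": 20, "rx": 0, "ry": 0, "rz": 0, "claw": 0}, {"x": -31, "y": 0, "z": 18, "rx": 0, "ry": 0, "rz": 0, "claw": 0}, {"x": -15, "y": 0, "z": 9, "rx": 0, "ry": 0, "rz": 0, "claw": 0}, {"x": 0, "y": 0, "z": 0, "rx": 0, "ry": 0, "rz": 0, "claw": 0}, {"x": 0, "y": 0, "z": 0, "rx": 0, "ry": 0, "rz": 0, "claw": 0}, {"x": 0, "y": 0, "z": 0, "rx": 0, "ry": 0, "rz": 0, "claw": 0}]'

```text
clock: 36.5
ee_pos: [435.4, -332.6, 193.5]
ee_rot: [-1.244, -1.158, 1.156]
contact_force: [0.5, -0.0, -0.4]
finger_gap: 0.071
```

Run:
```python
from h import *
to(rck([-18,0,125]),down(np.degrees(RY)+180))
s=snap('side','s35'); crop(s,230,80,310,160,8,'g30')
t=snap('top','t35'); crop(t,360,140,430,220,7,'g31')
```

```text
t 36.5 p [ 435.4 -332.6  193.5] q [-0.65  0.29 -0.05  1.22  0.   -2.15] F [ 0.5 -0.  -0.4] gap 0.071
rot tool deg [ 0.1  0.1 -0. ] rows 1.0
shift in cur tool [-0.4 68.5  1. ] rows 2.0
shift in target tool [-0.4 68.5  0.9]
```

View pics/g30.png

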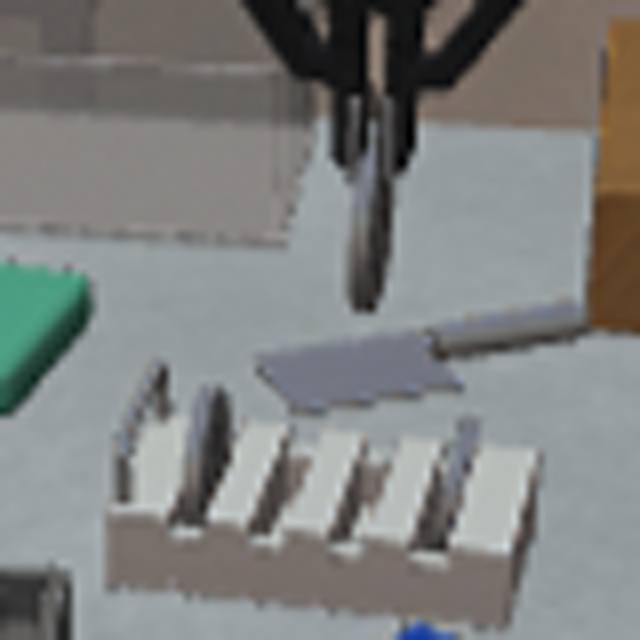

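View pics/g31.png

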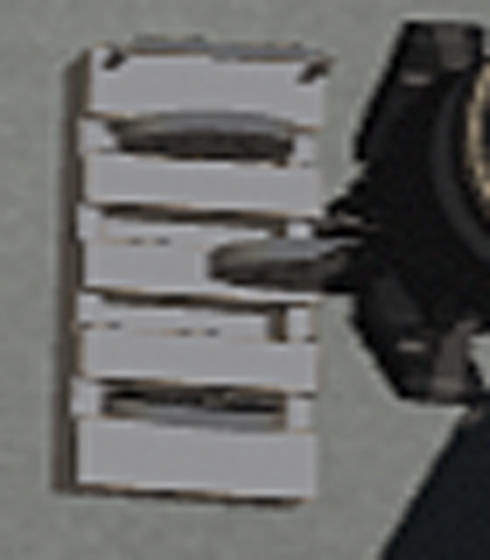

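carry_out --series '[{"x": -0.5, "y": 25, "z": 0.7, "rx": 0, "ry": 0, "rz": 0, "claw": 0}, {"x": 0, "y": 25, "z": 0, "rx": 0, "ry": 0, "rz": 0, "claw": 0}, {"x": 0, "y": 14, "z": 0, "rx": 0, "ry": 0, "rz": 0, "claw": 0}, {"x": 0, "y": 5, "z": 0, "rx": 0, "ry": 0, "rz": 0, "claw": 0}, {"x": 0, "y": 0, "z": 0, "rx": 0, "ry": 0, "rz": 0, "claw": 0}, {"x": 0, "y": 0, "z": 0, "rx": 0, "ry": 0, "rz": 0, "claw": 0}, {"x": 0, "y": 0, "z": 0, "rx": 0, "ry": 0, "rz": 0, "claw": 0}]'

```text
clock: 37.3
ee_pos: [435.4, -334.2, 125.9]
ee_rot: [-1.245, -1.158, 1.157]
contact_force: [-1.1, -0.3, -0.9]
finger_gap: 0.068
```

Run:
```python
from h import *
to(rck([-18,0,70]),down(np.degrees(RY)+180))
s,t=chk('h2',lx=-18)
crop(s,240,100,310,150,9,'g32')
```

```text
t 37.3 p [ 435.4 -334.2  125.9] q [-0.65  0.34 -0.17  1.06  0.   -2.15] F [-1.1 -0.3 -0.9] gap 0.068
rot tool deg [ 0.2  0.  -0.1] rows 1.0
shift in cur tool [ 1.3 55.9  1.2] rows 2.0
shift in target tool [ 1.2 55.9  1.1]
lowest [274.1 135.5] leftmost [273.3 131.4]
lowest [397.  183.6] leftmost [382.  181.4]
60 3 x med -22.4 [-22. -22.]
70 10 x med -21.7 [-22. -15.]
80 12 x med -22.0 [-23. -15.]
90 14 x med -21.7 [-23. -15.]
100 13 x med -21.3 [-23. -15.]
110 14 x med -20.0 [-22. -15.]
```

View pics/g32.png

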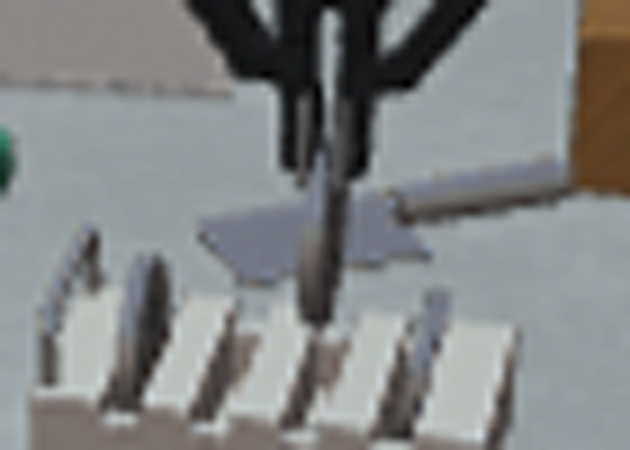

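carry_out --series '[{"x": 1, "y": 10, "z": 0, "rx": 0, "ry": 0, "rz": 0, "claw": 0}, {"x": 0, "y": 10, "z": 0, "rx": 0, "ry": 0, "rz": 0, "claw": 0}, {"x": 0, "y": 8, "z": 0, "rx": 0, "ry": 0, "rz": 0, "claw": 0}, {"x": 0, "y": 6, "z": 0, "rx": 0, "ry": 0, "rz": 0, "claw": 0}, {"x": 0, "y": 5, "z": 0, "rx": 0, "ry": 0, "rz": 0, "claw": 0}]'

```text
clock: 37.9
ee_pos: [434.7, -332.9, 85.0]
ee_rot: [-1.243, -1.157, 1.156]
contact_force: [-0.7, 0.0, -2.0]
finger_gap: 0.071
```

carry_out --series '[{"x": 0, "y": 4, "z": 0, "rx": 0, "ry": 0, "rz": 0, "claw": 0}, {"x": 0, "y": 3, "z": 0, "rx": 0, "ry": 0, "rz": 0, "claw": 0}, {"x": 0, "y": 3, "z": 0, "rx": 0, "ry": 0, "rz": 0, "claw": 0}, {"x": 0, "y": 2, "z": 0, "rx": 0, "ry": 0, "rz": 0, "claw": 0}]'

```text
clock: 38.3
ee_pos: [435.0, -333.1, 73.8]
ee_rot: [-1.244, -1.157, 1.156]
contact_force: [-0.8, -0.2, -0.8]
finger_gap: 0.072
```

carry_out --series '[{"x": 0, "y": 1, "z": 0, "rx": 0, "ry": 0, "rz": 0, "claw": 0}, {"x": 0, "y": 1, "z": 0, "rx": 0, "ry": 0, "rz": 0, "claw": 0}]'

```text
clock: 38.5
ee_pos: [435.0, -333.1, 72.0]
ee_rot: [-1.244, -1.157, 1.156]
contact_force: [1.4, -0.2, -0.4]
finger_gap: 0.069
```

Run:
```python
from h import *
to(rck([-18,0,70]),down(np.degrees(RY)+180))
s=snap('side'); crop(s,230,90,310,160,8,'g33')
```

```text
t 38.5 p [ 435.  -333.1   72. ] q [-0.65  0.38 -0.26  0.93  0.   -2.15] F [ 1.4 -0.2 -0.4] gap 0.069
rot tool deg [ 0.1  0.  -0.1] rows 1.0
shift in cur tool [0.  2.  0.6] rows 1.0
shift in target tool [0.  2.  0.6]
```

View pics/g33.png

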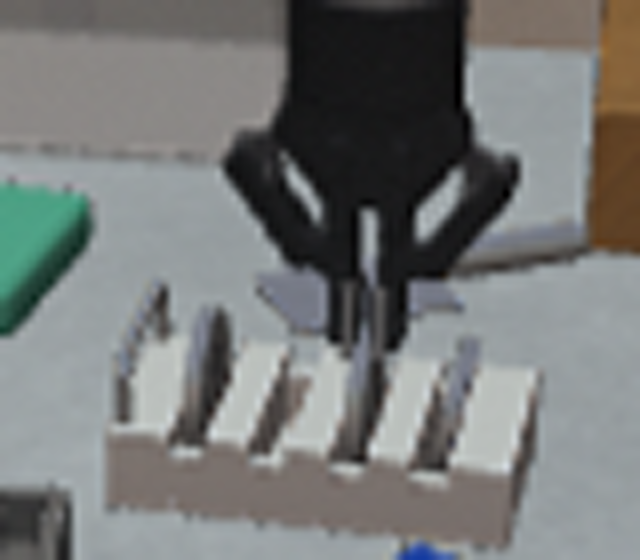

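carry_out --series '[{"x": 0, "y": 1, "z": 0, "rx": 0, "ry": 0, "rz": 0, "claw": 0}, {"x": 0, "y": 1, "z": 0, "rx": 0, "ry": 0, "rz": 0, "claw": 0}]'

```text
clock: 38.75
ee_pos: [435.8, -333.6, 71.6]
ee_rot: [-1.247, -1.158, 1.156]
contact_force: [-3.7, 2.6, 22.8]
finger_gap: 0.078
```

Bottomed. Release and lift.

carry_out --series '[{"x": 0, "y": 0, "z": 0, "rx": 0, "ry": 0, "rz": 0, "claw": 10}, {"x": 0, "y": -1, "z": 0, "rx": 0, "ry": 0, "rz": 0, "claw": 16}, {"x": 0, "y": 0, "z": 0, "rx": 0, "ry": 0, "rz": 0, "claw": 16}, {"x": 0, "y": -10, "z": 0, "rx": 0, "ry": 0, "rz": 0, "claw": 16}, {"x": 0, "y": -20, "z": 0, "rx": 0, "ry": 0, "rz": 0, "claw": 16}, {"x": 0, "y": -40, "z": 0, "rx": 0, "ry": 0, "rz": 0, "claw": 16}, {"x": 0, "y": -40, "z": 0, "rx": 0, "ry": 0, "rz": 0, "claw": 0}, {"x": 40, "y": -20, "z": 0, "rx": 0, "ry": 0, "rz": 0, "claw": 0}, {"x": 40, "y": 0, "z": 0, "rx": 0, "ry": 0, "rz": 0, "claw": 0}, {"x": 0, "y": 0, "z": 0, "rx": 0, "ry": 0, "rz": 0, "claw": 0}, {"x": 0, "y": 0, "z": 0, "rx": 0, "ry": 0, "rz": 0, "claw": 0}]'

```text
clock: 39.85
ee_pos: [440.7, -252.6, 201.7]
ee_rot: [-1.244, -1.159, 1.158]
contact_force: [0.2, -0.6, -0.2]
finger_gap: -0.001
```

Run:
```python
from h import *
s=snap('side','s36'); t=snap('top','t36')
cv2.imwrite('pics/g34.png',np.hstack([cv2.resize(s['img'][105:165,230:310],None,fx=5,fy=5,interpolation=2),cv2.resize(t['img'][145:205+5,355:425][:60],(350,300),interpolation=2)]))
crop(s,235,110,305,160,10,'g34')
for n,s in (('s',s),('t',t)):
    C=cloud(s); L=(C-RP)@Rz(RY)
    for lx in (-54,-18,54):
        for z in (52,68,76):
            m=(s['depth']>0)&(L[...,2]>z)&(L[...,2]<z+8)&(abs(L[...,1])<42)&(abs(L[...,0]-lx)<18); q=L[m]
            if len(q): print(n,lx,z,len(q),'x med',np.median(q[:,0]).round(1),'zmax',q[:,2].max().round(1))
# table of base for lever
bx=np.array([67,12.5]);bx/=np.linalg.norm(bx); print('base yaw',np.degrees(np.arctan2(bx[1],bx[0])))
to(None,down(11+90)); to(None,down(11))
```

```text
s -54 52 8 x med -61.8 zmax 59.5
s -54 68 11 x med -65.5 zmax 75.9
s -54 76 3 x med -63.7 zmax 77.6
s -18 52 10 x med -21.3 zmax 59.8
s -18 68 15 x med -19.9 zmax 75.9
s -18 76 2 x med -17.5 zmax 78.5
s 54 52 13 x med 50.1 zmax 59.7
s 54 68 16 x med 53.3 zmax 75.1
s 54 76 4 x med 51.4 zmax 79.5
t -54 52 9 x med -59.5 zmax 59.4
t -54 68 17 x med -63.2 zmax 74.6
t -54 76 3 x med -60.4 zmax 78.6
t -18 52 2 x med -20.8 zmax 59.7
t -18 68 7 x med -16.9 zmax 75.0
base yaw 10.56801420900933
t 39.95 p [ 440.6 -253.6  201.1] q [-0.52  0.22 -0.13  1.21 -0.   -2.02] F [ 0.1  1.7 -0.6] gap -0.002
rot tool deg [ 0.1 74.9  0. ] rows 9.0
t 39.95 p [ 440.6 -253.6  201.1] q [-0.52  0.22 -0.13  1.21 -0.   -2.02] F [ 0.1  1.7 -0.6] gap -0.002
rot tool deg [1.000e-01 1.649e+02 1.000e-01] rows 20.0
```

View pics/g34.png

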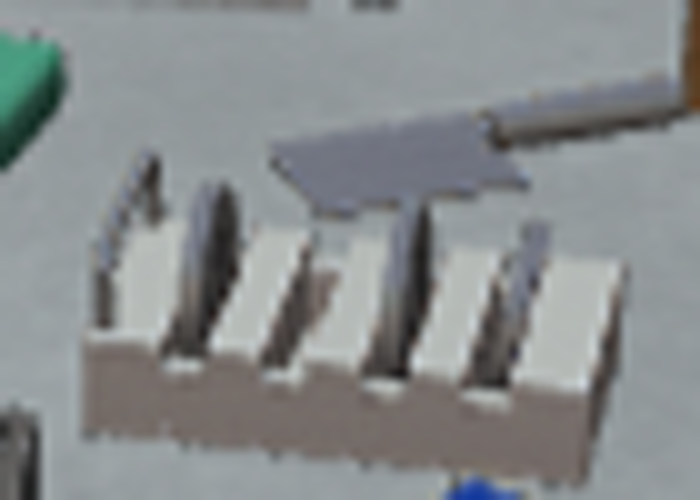

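carry_out --series '[{"x": 0, "y": 0, "z": 0, "rx": 0, "ry": 8.4, "rz": 0, "claw": 0}, {"x": 0, "y": 0, "z": 0, "rx": 0, "ry": 8.4, "rz": 0, "claw": 0}, {"x": 0, "y": 0, "z": 0, "rx": 0, "ry": 8.4, "rz": 0, "claw": 0}, {"x": 0, "y": 0, "z": 0, "rx": 0, "ry": 8.4, "rz": 0, "claw": 0}, {"x": 0, "y": 0, "z": 0, "rx": 0, "ry": 8.4, "rz": 0, "claw": 0}, {"x": 0, "y": 0, "z": 0, "rx": 0, "ry": 8.4, "rz": 0, "claw": 0}, {"x": 0, "y": 0, "z": 0, "rx": 0, "ry": 8.4, "rz": 0, "claw": 0}, {"x": 0, "y": 0, "z": 0, "rx": 0, "ry": 8.4, "rz": 0, "claw": 0}, {"x": 0, "y": 0, "z": 0, "rx": 0, "ry": 7.8, "rz": 0, "claw": 0}, {"x": 0, "y": 0, "z": 0, "rx": 0, "ry": 0, "rz": 0, "claw": 0}]'

```text
clock: 40.95
ee_pos: [440.3, -254.1, 200.5]
ee_rot: [-1.567, -0.147, 0.146]
contact_force: [0.1, -0.3, 0.3]
finger_gap: 0.004
```

```bash
cat >> h.py <<'E'
SP=np.array([482.5,338,0]); SY=np.radians(11)
def sw(p): return SP+Rz(SY)@np.array(p,float)
E
python3 - <<'E'
from h import *
to(sw([-90,0,180]),down(101))
E
```

```text
t 40.95 p [ 440.3 -254.1  200.5] q [-0.52  0.23 -0.13  1.21 -0.   -0.71] F [ 0.1 -0.3  0.3] gap 0.004
rot tool deg [ 0.  -0.3  0. ] rows 1.0
shift in cur tool [ 61.5  20.1 573.5] rows 13.0
shift in target tool [ 64.4  20.5 573.2]
```

carry_out --series '[{"x": 2, "y": 0, "z": 20, "rx": 0, "ry": 0, "rz": 0, "claw": 0}, {"x": 5, "y": 0, "z": 45, "rx": 0, "ry": 0, "rz": 0, "claw": 0}, {"x": 5, "y": 0, "z": 45, "rx": 0, "ry": 0, "rz": 0, "claw": 0}, {"x": 5, "y": 0, "z": 45, "rx": 0, "ry": 0, "rz": 0, "claw": 0}, {"x": 5, "y": 0, "z": 45, "rx": 0, "ry": 0, "rz": 0, "claw": 0}, {"x": 5, "y": 0, "z": 45, "rx": 0, "ry": 0, "rz": 0, "claw": 0}, {"x": 5, "y": 0, "z": 45, "rx": 0, "ry": 0, "rz": 0, "claw": 0}, {"x": 5, "y": 0, "z": 45, "rx": 0, "ry": 0, "rz": 0, "claw": 0}, {"x": 5, "y": 0, "z": 45, "rx": 0, "ry": 0, "rz": 0, "claw": 0}, {"x": 5, "y": 0, "z": 45, "rx": 0, "ry": 0, "rz": 0, "claw": 0}, {"x": 5, "y": 0, "z": 45, "rx": 0, "ry": 0, "rz": 0, "claw": 0}, {"x": 5, "y": 0, "z": 45, "rx": 0, "ry": 0, "rz": 0, "claw": 0}]'

```text
clock: 42.15
ee_pos: [399.0, 264.9, 200.4]
ee_rot: [-1.566, -0.154, 0.151]
contact_force: [1.0, -0.1, 0.8]
finger_gap: -0.001
```

carry_out --series '[{"x": 5, "y": 10, "z": 40, "rx": 0, "ry": 0, "rz": 0, "claw": 0}, {"x": 3, "y": 10, "z": 18, "rx": 0, "ry": 0, "rz": 0, "claw": 0}, {"x": 0, "y": 0, "z": 0, "rx": 0, "ry": 0, "rz": 0, "claw": 0}, {"x": 0, "y": 0, "z": 0, "rx": 0, "ry": 0, "rz": 0, "claw": 0}, {"x": 0, "y": 0, "z": 0, "rx": 0, "ry": 0, "rz": 0, "claw": 0}]'

```text
clock: 42.65
ee_pos: [396.2, 320.5, 180.5]
ee_rot: [-1.567, -0.15, 0.148]
contact_force: [0.8, -1.1, 0.4]
finger_gap: 0.0
```

Run:
```python
from h import *
to(sw([-90,0,88]),down(101))
s=snap('side','s40'); crop(s,190,150,340,340,3.5 and 4,'g40')
t=snap('top','t40'); crop(t,110,120,210,260,4,'g41')
```

```text
t 42.65 p [396.2 320.5 180.5] q [ 0.68  0.24 -0.17  1.17 -0.    0.49] F [ 0.8 -1.1  0.4] gap 0.0
rot tool deg [ 0.1 -0.1  0.1] rows 1.0
shift in cur tool [-2.1 92.5  0.8] rows 2.0
shift in target tool [-2.  92.5  0.7]
```

View pics/g40.png

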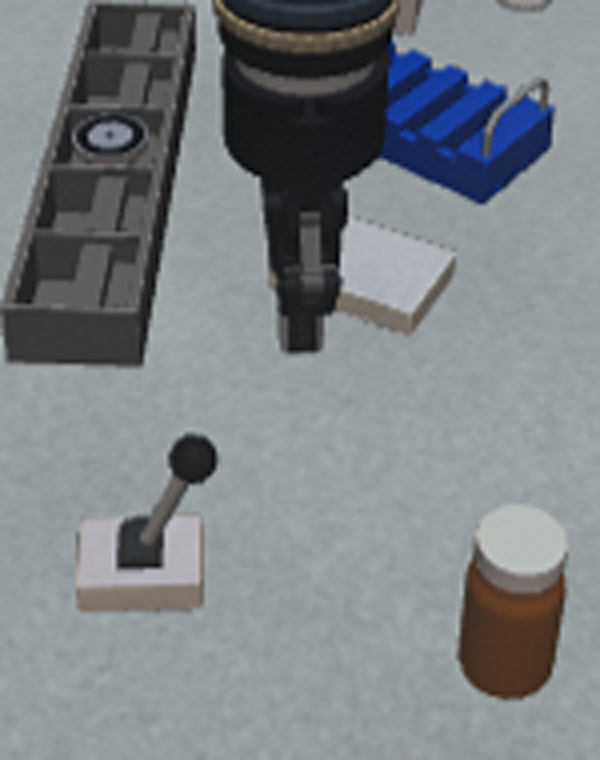

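View pics/g41.png

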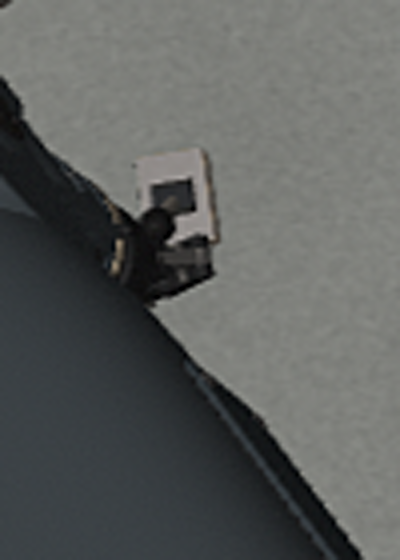

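carry_out --series '[{"x": -1, "y": 30, "z": 0.5, "rx": 0, "ry": 0, "rz": 0, "claw": 0}, {"x": 0, "y": 30, "z": 0, "rx": 0, "ry": 0, "rz": 0, "claw": 0}, {"x": 0, "y": 22, "z": 0, "rx": 0, "ry": 0, "rz": 0, "claw": 0}, {"x": 0, "y": 10, "z": 0, "rx": 0, "ry": 0, "rz": 0, "claw": 0}, {"x": 0, "y": 0, "z": 0, "rx": 0, "ry": 0, "rz": 0, "claw": 0}, {"x": 0, "y": 0, "z": 0, "rx": 0, "ry": 0, "rz": 0, "claw": 0}]'

```text
clock: 43.35
ee_pos: [395.6, 322.1, 89.3]
ee_rot: [-1.566, -0.151, 0.147]
contact_force: [-0.0, 1.2, 0.8]
finger_gap: -0.001
```

Run:
```python
from h import *
to(sw([-90,0,88]),down(101))
s=snap('side','s41'); cv2.imwrite('pics/g42.png',np.hstack([cv2.resize(s['img'][230:310,200:280],(480,480),interpolation=2),cv2.resize(s['img'][110:170,230:310],(300,225)[::1],interpolation=2) if 0 else cv2.resize(s['img'][120:160,235:300],(320,480)) ]))
```

```text
t 43.35 p [395.6 322.1  89.3] q [ 0.68  0.31 -0.32  0.94 -0.    0.49] F [-0.   1.2  0.8] gap -0.001
rot tool deg [ 0.  -0.1  0.1] rows 1.0
shift in cur tool [-1.6  1.3 -0.9] rows 1.0
shift in target tool [-1.6  1.3 -0.9]
```

View pics/g42.png

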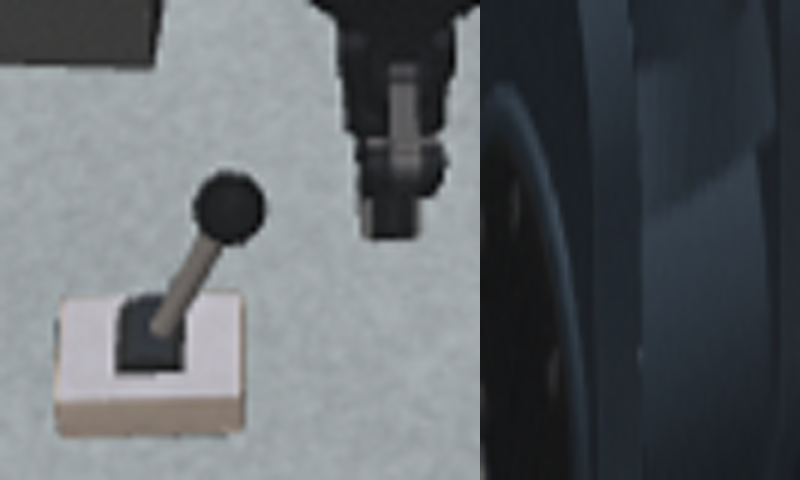

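carry_out --series '[{"x": 20, "y": 1, "z": -1, "rx": 0, "ry": 0, "rz": 0, "claw": 0}, {"x": 10, "y": 0, "z": 0, "rx": 0, "ry": 0, "rz": 0, "claw": 0}, {"x": 8, "y": 0, "z": 0, "rx": 0, "ry": 0, "rz": 0, "claw": 0}, {"x": 8, "y": 0, "z": 0, "rx": 0, "ry": 0, "rz": 0, "claw": 0}, {"x": 8, "y": 0, "z": 0, "rx": 0, "ry": 0, "rz": 0, "claw": 0}, {"x": 8, "y": 0, "z": 0, "rx": 0, "ry": 0, "rz": 0, "claw": 0}]'

```text
clock: 44.0
ee_pos: [456.5, 332.9, 87.5]
ee_rot: [-1.567, -0.151, 0.149]
contact_force: [-0.6, 0.0, 1.0]
finger_gap: 0.0
```

carry_out --series '[{"x": 8, "y": 0, "z": 0, "rx": 0, "ry": 0, "rz": 0, "claw": 0}, {"x": 8, "y": 0, "z": 0, "rx": 0, "ry": 0, "rz": 0, "claw": 0}, {"x": 6, "y": 0, "z": 0, "rx": 0, "ry": 0, "rz": 0, "claw": 0}, {"x": 4, "y": 0, "z": 0, "rx": 0, "ry": 0, "rz": 0, "claw": 0}, {"x": 4, "y": 0, "z": 0, "rx": 0, "ry": 0, "rz": 0, "claw": 0}]'

```text
clock: 44.5
ee_pos: [485.7, 338.4, 87.2]
ee_rot: [-1.567, -0.15, 0.149]
contact_force: [-1.1, 0.4, -1.1]
finger_gap: -0.002
```

Run:
```python
from h import *
to(sw([14,0,88]),down(101))
s=snap('side','s42'); crop(s,190,220,280,310,6,'g43')
```

```text
t 44.5 p [485.7 338.4  87.2] q [ 0.61  0.44 -0.12  1.01 -0.    0.42] F [-1.1  0.4 -1.1] gap -0.002
rot tool deg [ 0.1 -0.1  0. ] rows 1.0
shift in cur tool [10.8 -0.8  0.2] rows 1.0
shift in target tool [10.8 -0.8  0.2]
```

View pics/g43.png

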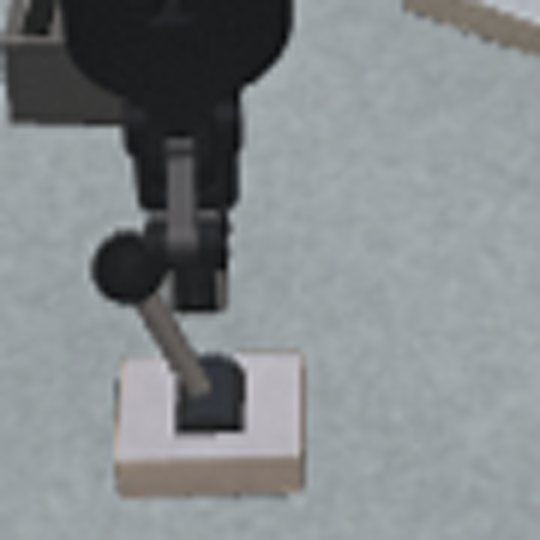

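carry_out --series '[{"x": 4, "y": 0, "z": 0, "rx": 0, "ry": 0, "rz": 0, "claw": 0}, {"x": 3, "y": 0, "z": 0, "rx": 0, "ry": 0, "rz": 0, "claw": 0}, {"x": 2, "y": 0, "z": 0, "rx": 0, "ry": 0, "rz": 0, "claw": 0}, {"x": 2, "y": 0, "z": 0, "rx": 0, "ry": 0, "rz": 0, "claw": 0}]'

```text
clock: 44.95
ee_pos: [496.4, 340.6, 87.5]
ee_rot: [-1.567, -0.151, 0.148]
contact_force: [-0.5, 0.1, -0.9]
finger_gap: -0.001
```

carry_out --series '[{"x": 2, "y": 0, "z": 0, "rx": 0, "ry": 0, "rz": 0, "claw": 0}, {"x": 1, "y": 0, "z": 0, "rx": 0, "ry": 0, "rz": 0, "claw": 0}]'

```text
clock: 45.15
ee_pos: [498.3, 340.9, 87.3]
ee_rot: [-1.567, -0.149, 0.15]
contact_force: [-7.3, -1.0, 2.9]
finger_gap: 0.004
```

carry_out --series '[{"x": 1, "y": 0, "z": 0, "rx": 0, "ry": 0, "rz": 0, "claw": 0}, {"x": 1, "y": 0, "z": 0, "rx": 0, "ry": 0, "rz": 0, "claw": 0}, {"x": 0, "y": 0, "z": 0, "rx": 0, "ry": 0, "rz": 0, "claw": 0}]'

```text
clock: 45.45
ee_pos: [498.4, 340.9, 87.2]
ee_rot: [-1.567, -0.147, 0.153]
contact_force: [-12.5, -1.5, 5.9]
finger_gap: -0.002
```

carry_out --series '[{"x": -10, "y": 0, "z": 0, "rx": 0, "ry": 0, "rz": 0, "claw": 0}, {"x": -25, "y": 0, "z": 0, "rx": 0, "ry": 0, "rz": 0, "claw": 0}, {"x": -40, "y": 0, "z": 0, "rx": 0, "ry": 0, "rz": 0, "claw": 0}, {"x": -30, "y": -20, "z": 0, "rx": 0, "ry": 0, "rz": 0, "claw": 0}, {"x": 0, "y": -45, "z": 0, "rx": 0, "ry": 0, "rz": 0, "claw": 0}, {"x": 0, "y": -45, "z": 0, "rx": 0, "ry": 0, "rz": 0, "claw": 0}, {"x": 0, "y": 0, "z": 0, "rx": 0, "ry": 0, "rz": 0, "claw": 0}, {"x": 0, "y": 0, "z": -45, "rx": 0, "ry": 0, "rz": 0, "claw": 0}, {"x": 0, "y": 0, "z": -45, "rx": 0, "ry": 0, "rz": 0, "claw": 0}, {"x": 0, "y": 0, "z": -45, "rx": 0, "ry": 0, "rz": 0, "claw": 0}, {"x": 0, "y": 0, "z": 0, "rx": 0, "ry": 0, "rz": 0, "claw": 0}, {"x": 0, "y": 0, "z": 0, "rx": 0, "ry": 0, "rz": 0, "claw": 0}]'

```text
clock: 46.65
ee_pos: [424.0, 188.4, 197.7]
ee_rot: [-1.566, -0.149, 0.145]
contact_force: [-0.4, -0.1, -0.1]
finger_gap: -0.0
```

Run:
```python
from h import *
s=snap('side','s50'); t=snap('top','t50')
crop(s,190,220,280,310,5,'g51'); crop(t,360,130,430,220,7,'g52')
```

```text
(no output)
```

View pics/s50.png

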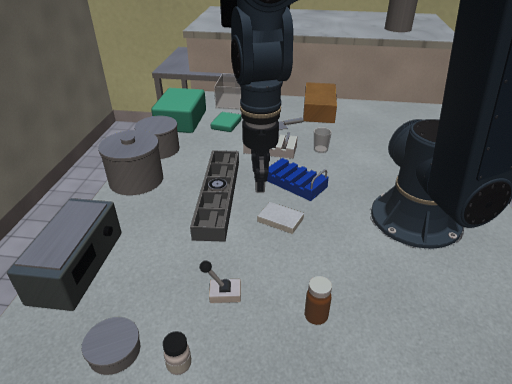

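View pics/g51.png

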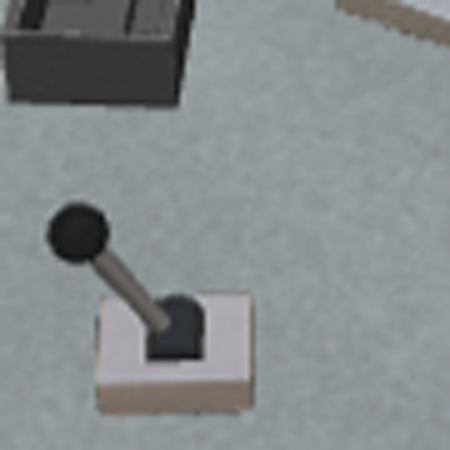

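View pics/g52.png

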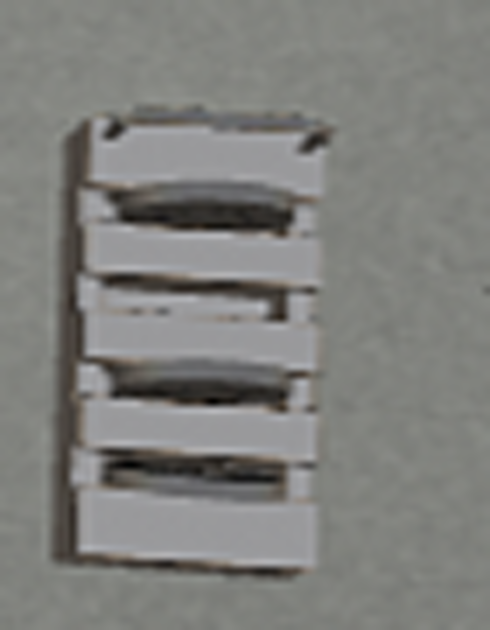

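Run:
```python
from h import *
s=load('s50');t=load('t50')
for a in (0.0,0.8,0.9,1.0,1.05):
    th=np.radians(-29)+a; P=sw([80*np.sin(th),0,22+80*np.cos(th)]); print(a,w2px(s,P).round(1),w2px(t,P).round(1))
print('meas side',190+78/5-.4,220+232/5-.4,'start meas',(237.9,264.2))
crop(t,120,130,190,200,8,'g53'); cv2.imwrite('pics/g54.png',t['img'])
```

```text
0.0 [241. 265.] [149.9 179.2]
0.8 [212.  264.1] [145.7 156.7]
0.9 [208.5 265.1] [145.5 154.3]
1.0 [205.3 266.4] [145.4 152. ]
1.05 [203.7 267.1] [145.3 151. ]
meas side 205.2 266.0 start meas (237.9, 264.2)
```

View pics/g54.png

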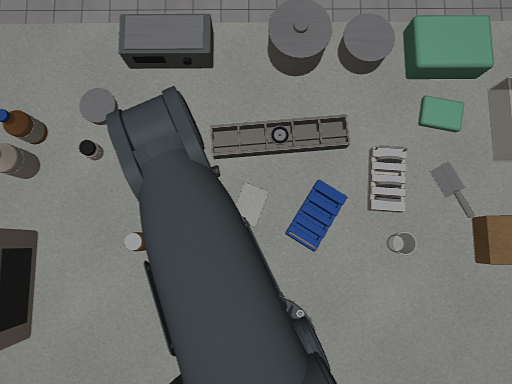

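Run:
```python
from h import *
print(robot.finish_job())
```

```text
the job is handed in; nothing more can be done
None
```

I racked all three large discs in the white rack and threw the lever fully over. The job was handed in at about 47 s of the 210 s allowed.

**Discs:** I tipped all three by pressing over the well and took each by its raised near edge. The gasket-down disc went into slot −54 after a half turn. The two gasket-up discs went into slots 54 and −18. In each slot I lowered until it bottomed, with the reading rising to 18–35 N.

**Lever:** I pushed it until it stopped moving and the force rose to about 14 N. In the last side picture the ball was at pixel (205.2, 266.0), against (205.3, 266.4) expected for an angle of 1.0 rad. In the last top picture the arm hid the lever, so this rests on the side view alone.

**Last checks:**
- **Seating:** every disc's top edge measured about 76–79 mm, which fits a disc right down in its slot.
- **Lean:** the disc in slot −54 stood upright at first, then settled to lean about 10–12° towards the robot. That is around the most the slot allows, and at or slightly over the stated 10°. I left it that way.
- **Gasket side:** it follows from how each disc was held and turned, and the faces seen from the robot's side looked bare. I did not see the gasket faces directly after racking.
- **Left alone:** the small disc is still in its pocket, the containers are standing, and the rack had not moved.

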